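# Put the espresso cups back on their own saucers

### The job

Someone has put the four espresso cups on one another's saucers: change them round until every cup stands upright in the middle of the saucer of its own colour. Use the empty black slate coaster to park a cup on the way; never stand a cup on the bare worktop, tip one over or let one drop, and leave the lemon bowl where it is.

Things in the scene. Friction and masses are not known exactly. Their poses are not given: they have to be found in the camera images.
- cup_red: red ceramic espresso cup, no handle, open top, 62 mm tall, 0.11-0.23 kg; outside diameter 46 mm at the foot, 55 mm at 14 mm up, 56 mm at the rim, wall 4 mm. Grip it from above across its diameter. Origin: centre of its underside; z up its axis. At the start each cup stands near the middle of a saucer of another colour, one to a saucer.
- cup_blue: blue ceramic espresso cup, no handle, open top, 62 mm tall, 0.11-0.23 kg; outside diameter 46 mm at the foot, 55 mm at 14 mm up, 56 mm at the rim, wall 4 mm. Grip it from above across its diameter. Origin: centre of its underside; z up its axis. At the start each cup stands near the middle of a saucer of another colour, one to a saucer.
- cup_green: green ceramic espresso cup, no handle, open top, 62 mm tall, 0.11-0.23 kg; outside diameter 46 mm at the foot, 55 mm at 14 mm up, 56 mm at the rim, wall 4 mm. Grip it from above across its diameter. Origin: centre of its underside; z up its axis. At the start each cup stands near the middle of a saucer of another colour, one to a saucer.
- cup_white: white ceramic espresso cup, no handle, open top, 62 mm tall, 0.11-0.23 kg; outside diameter 46 mm at the foot, 55 mm at 14 mm up, 56 mm at the rim, wall 4 mm. Grip it from above across its diameter. Origin: centre of its underside; z up its axis. At the start each cup stands near the middle of a saucer of another colour, one to a saucer.
- saucer_red: red round saucer, fixed to the worktop, 106 mm across, flat top 8 mm above the worktop with a rounded lip 3 mm higher along its outer edge (beyond 48 mm from the centre). Origin: centre of its underside, on the worktop; z up.
- saucer_blue: blue round saucer, fixed to the worktop, 106 mm across, flat top 8 mm above the worktop with a rounded lip 3 mm higher along its outer edge (beyond 48 mm from the centre). Origin: centre of its underside, on the worktop; z up.
- saucer_green: green round saucer, fixed to the worktop, 106 mm across, flat top 8 mm above the worktop with a rounded lip 3 mm higher along its outer edge (beyond 48 mm from the centre). Origin: centre of its underside, on the worktop; z up.
- saucer_white: white round saucer, fixed to the worktop, 106 mm across, flat top 8 mm above the worktop with a rounded lip 3 mm higher along its outer edge (beyond 48 mm from the centre). Origin: centre of its underside, on the worktop; z up.
- slate: black square slate coaster, 100 x 100 mm, flat, fixed, top 8 mm above the worktop, empty at the start: the free spot. Origin: centre of its underside, on the worktop; z up. Saucers and slate lie in five places at least 120 mm apart (centres); which lies where varies.
- lemon_bowl: bystander: steel bowl of lemons, 130 mm across, 102 mm tall in all, to the left of the cups and saucers; origin at the centre of its underside. Other things, a 170 mm tall amber soap bottle and a low board with a spatula, stand to the right, clear of the saucers; not to be used.
Not all that is in view belongs to the job. There is more than one size of the cup_red; the one meant has the size given above.

How it is judged:
By the outcome, as a careful person would: the job done as asked, in the order asked, and still so for the second after the job is handed in, with the robot touching nothing.
It also fails if it takes over 128 s, if anything falls off the work surface, if the arm or the gripper's body presses on something with over 40 N, if the wrist force passes 120 N, or if a joint passes its speed limit or range.

### The arm

A 7-joint arm with a two-finger parallel gripper is mounted at the origin on the work surface. World frame = base frame: x ahead of the robot, y to its left, z up, the work surface at z = 0. Lengths are in m, angles in degrees, forces in N, time in s.
With the tool pointing down it reaches from about 0.425 to 0.975 m from the base axis. Payload 16.7 kg.
Tool frame: the origin (TCP) lies at the very end of the fingers, on their centre line; the grasp point (between the pads) lies 19 mm behind it; x points along the fingers, y is the direction in which the jaws open and shut, and the axes are right-handed (so a half turn about x gives the same grasp; the last joint's range is limited). The gripper opens to 85 mm and grips with 20 to 120 N. Pads are 22 mm wide; open, the fingers measure 114 mm over their backs; the gripper's body (76 mm by 85 mm) begins 54 mm behind the grasp point. The pads swing forward as they close: fully open they stand 13 mm farther back than shut.
Start: joints at [67.867, 24.414, 4.234, 92.017, -1.954, 63.644, -3.845], TCP at [0.158, -0.656, 0.231] pointing down, gripper open.
Joint ranges: [-163.25, 163.25], [-28.42, 122.38], [-70.27, 78.77], [12.13, 141.07], [-58.53, 238.53], [9.26, 117.41], [-156.51, 156.51]. Speed limits (degrees/s): [108.29, 108.29, 136.94, 136.94, 172.46, 172.46, 172.46].

### API

Orientations are given as [roll, pitch, yaw] about the fixed x, y, z axes, in that order (R = Rz(yaw) Ry(pitch) Rx(roll)).
In Python, from rig import robot gives the robot as it stands.
- The arm moves only by the tool carry_out, never from a script. Its argument "series" is a list of rows, each an object of numbers: "fingers": the gripper's target within -1 to 1 (fully open at 1, half-way at 0, shut at -1); "dx", "dy", "dz": the shift along the world's x, y, z in mm; "ax", "ay", "az": the turn, a rotation vector about the world's x, y, z in degrees. A call has 1 to 5 rows; each row shifts and turns the commanded pose from where the row before left it; what a row does not reach is not made up. A row lasts 1/12 s, in which the tool goes at most 41.7 mm and 7.16 degrees, less where a joint would pass 70% of its speed; a pose out of reach is approached as far as the arm can. A call with a gripper value outside its range is refused whole. The fingers move at their own pace and stop on an object; "force" is the grip in N (left out, the last holds). Time passes only in rows, so rows that do not move let the fingers close. It gives the time, the measured TCP pose, the force and the opening at its end, in the units of the state.
- robot.sense(): the state, without advancing time (a new reading comes with each control period).
- robot.grab_frame(name): name is "scene" or "top" or "wrist"; returns (picture, depth): 400x640x3 uint8, blue, green, red; 400x640 float32, m along the optical axis (not along the pixel's ray), 0 where there is no reading.
- robot.get_calibration(name): a dict with "fx", "fy", "cx", "cy" (pixels), "position" and "orientation" of the camera in the world; the wrist camera has in their place "tool_from_camera" (4x4, takes a point from camera to tool coordinates, whose origin is the TCP and whose axes are the tool frame's). Camera axes: x right, y up, looking along -z (the intrinsics and any distortion apply to the point x, -y, -z); pixel columns grow to the right and rows downward; lengths in m; the calibration is good to about 2 mm. A picture is of the moment at which its call begins: read the wrist's pose just before it. get_calibration takes no time and is no camera call.
- robot.job_done(): hands the job in, once; it reports no verdict.
The state is a dict: "clock": time; "qpos": joint angles; "dq": joint speeds; "tau": joint torques, N m; "tool_pos": TCP position; "orientation": TCP orientation; "wrist_force": force on the tool from outside, world axes, zero at the start; "wrist_torque": the same for the moment, N m; "grip_width": opening from 0.0 (shut) to 1.0 (fully open).
Only numpy, scipy, OpenCV 4.12 (cv2) and the standard library are available. Lean on these libraries where they do the work, as an engineer would, in place of code of your own. Each camera call takes 0.05 s, during which the arm holds its last target. There are 200 camera calls.

## Working session

There is one attempt and no reset: what is moved stays moved. The work goes in short steps, Python scripts to look and compute and a tool call to move; the robot and the scene stay as the last step left them, time stands still between calls to the robot, and variables do not carry over. Pictures are saved under pics/ and viewed, about 12 in all and at most 16, crops included, and the job is handed in when it is done.

Besides the shell and the picture viewer there is one more tool, called after ">>>" by a JSON object that holds its "api" and its "payload". carry_out: Moves the arm, as the interface text tells. Its arguments: {"type":"object","properties":{"series":{"type":"array","items":{"type":"object","properties":{"fingers":{"type":"number"},"dx":{"type":"number"},"dy":{"type":"number"},"dz":{"type":"number"},"ax":{"type":"number"},"ay":{"type":"number"},"az":{"type":"number"}}}},"force":{"type":"number"}},"required":["series"]}

```bash
mkdir -p pics && ls
python3 - <<'E'
from rig import robot
import cv2, numpy as np
print(robot.sense())
for n in ("top","scene"):
    c=robot.get_calibration(n); print(n,c)
    p,d=robot.grab_frame(n); cv2.imwrite(f"pics/{n}0.png",p); np.save(f"{n}0.npy",d)
print(robot.get_calibration("wrist"))
E
```

```text
pics
{'clock': 0.0, 'qpos': array([67.8677875 , 24.4523001 ,  4.23112469, 92.05075076, -1.9538461 ,
       63.64314969, -3.84656193]), 'dq': array([ 0.06722147,  0.016794  ,  0.05450084,  0.05914426, -0.07012652,
       -0.04970355, -0.06682838]), 'tau': array([-8.90568645e-04, -9.49842453e+01,  3.76048699e+00, -4.63512003e+01,
        1.91816065e-02,  1.01703394e-02, -3.78557081e-05]), 'tool_pos': array([ 0.15822031, -0.65578921,  0.23059112]), 'orientation': array([-85.73049951,  89.92595805, 107.83236989]), 'wrist_force': array([ 0.66791483, -0.34570338, -0.52269263]), 'wrist_torque': array([ 0.01649227, -0.03691968, -0.03606579]), 'grip_width': 1.0005817017613856}
top {'fx': 433.1090883414086, 'fy': 433.1090883414086, 'cx': 323.55141173840326, 'cy': 206.4215407376319, 'position': array([0.36436348, 0.08888626, 0.95024031]), 'orientation': array([ 10.72609617,  -1.2646694 , -88.46460854])}
scene {'fx': 485.7441361346928, 'fy': 485.7441361346928, 'cx': 321.8466566010869, 'cy': 197.19784452888945, 'position': array([1.3414829 , 0.48970575, 0.92764492]), 'orientation': array([ 44.8871444 ,  -0.85263967, 116.74079312])}
{'fx': 339.3263051320747, 'fy': 339.3263051320747, 'cx': 322.0943074143778, 'cy': 203.06883260782178, 'tool_from_camera': array([[-1.28254424e-03,  2.99556527e-01, -9.54077692e-01,
        -1.42929138e-01],
       [ 9.99999160e-01,  2.07267660e-04, -1.27919854e-03,
         2.35215459e-04],
       [-1.85442821e-04, -9.54078531e-01, -2.99556542e-01,
        -7.70725860e-02],
       [ 0.00000000e+00,  0.00000000e+00,  0.00000000e+00,
         1.00000000e+00]])}
```

View pics/top0.png

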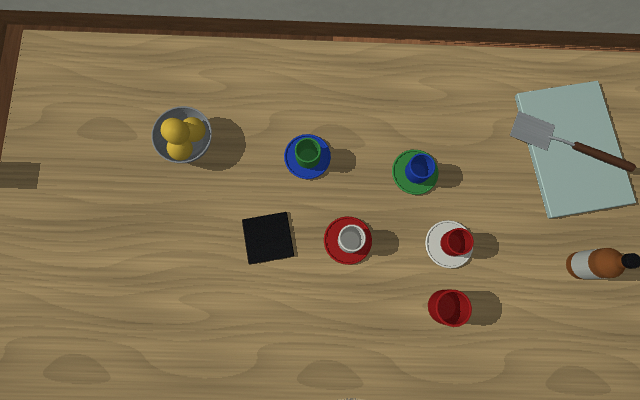

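View pics/scene0.png

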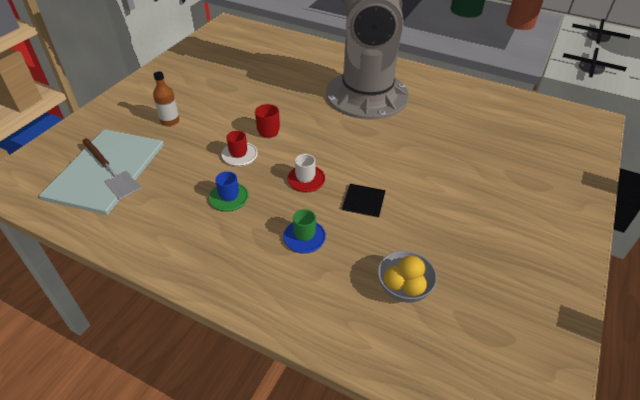

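Candidates for cup_red: the small cup on the white saucer (457,241) and a large red cup on bare worktop (450,308). I choose the first because it stands on a saucer, and will check its size. The cup/saucer pairs are green on blue, blue on green, white on red and red on white.

```bash
cat > h.py <<'E'
from rig import robot
import cv2, numpy as np
from scipy.spatial.transform import Rotation as Ro
from scipy.optimize import least_squares
def campose(n, s=None):
    c=robot.get_calibration(n)
    if n=="wrist":
        T=np.eye(4);T[:3,:3]=Ro.from_euler('xyz',s['orientation'],degrees=True).as_matrix();T[:3,3]=s['tool_pos']
        M=T@c['tool_from_camera']; return c,M[:3,:3],M[:3,3]
    return c,Ro.from_euler('xyz',c['orientation'],degrees=True).as_matrix(),np.array(c['position'])
def cloud(n,d,s=None):
    c,R,t=campose(n,s); v,u=np.mgrid[:400,:640]
    P=np.stack([(u-c['cx'])/c['fx']*d,-(v-c['cy'])/c['fy']*d,-d],-1)
    return P@R.T+t
def onplane(n,uv,z,s=None):
    c,R,t=campose(n,s); uv=np.asarray(uv,float)
    r=np.stack([(uv[:,0]-c['cx'])/c['fx'],-(uv[:,1]-c['cy'])/c['fy'],-np.ones(len(uv))],-1)@R.T
    return t+r*((z-t[2])/r[:,2])[:,None]
def masks(p):
    h=cv2.cvtColor(p,cv2.COLOR_BGR2HSV);H,S,V=[h[...,i].astype(int) for i in range(3)]
    return dict(red=((H<6)|(H>172))&(S>170)&(V>50),blue=(H>105)&(H<130)&(S>130)&(V>40),green=(H>45)&(H<85)&(S>90)&(V>30),
      white=(S<50)&(V>110),black=(V<45)&(S<120))
def fit(P,r):  # circle of known radius through outer edge points, robust
    P=P[:,:2]; g=np.median(P,0)
    return least_squares(lambda c:np.hypot(*(P-c).T)-r,g,loss='soft_l1',f_scale=.001)
E
python3 - <<'E'
from h import *
for n in("top","scene"):
    p=cv2.imread(f"pics/{n}0.png");d=np.load(f"{n}0.npy");P=cloud(n,d);Z=P[...,2]
    tab=(P[...,0]>.3)&(P[...,0]<.8)&(abs(P[...,1])<.5)&(d>0)
    print(n,"table z",np.median(Z[tab]))
    for k,m in masks(p).items():
        for nm,lo,hi in(("plate",-.004,.016),("rim",.055,.12)):
            q=(m&tab&(Z>lo)&(Z<hi)).astype(np.uint8)
            N,L,st,ce=cv2.connectedComponentsWithStats(q)
            for i in range(1,N):
                if st[i,4]<40: continue
                X=P[L==i]; 
                (c,w,a)=cv2.minAreaRect((X[:,:2]*1000).astype(np.float32)); c2,r=cv2.minEnclosingCircle((X[:,:2]*1000).astype(np.float32))
                print(k,nm,"px",ce[i].round(),"n",st[i,4],"z %.3f zmax %.3f"%(np.median(X[:,2]),np.percentile(X[:,2],98)),"rect",np.round(c),np.round(w),round(a),"circ",np.round(c2,1),round(r,1))
E
```

```text
top table z 0.0004407294839403608
red plate px [345. 241.] n 1136 z 0.009 zmax 0.013 rect [471.  19.] [101. 103.] 2 circ [470.7  18.8] 52.7
red plate px [455. 242.] n 159 z 0.013 zmax 0.016 rect [ 471. -216.] [26. 36.] 87 circ [ 471.2 -214.9] 19.7
red plate px [447. 307.] n 418 z 0.008 zmax 0.015 rect [ 333. -196.] [46. 48.] 44 circ [ 333.5 -193.3] 29.0
red rim px [459. 241.] n 254 z 0.068 zmax 0.072 rect [ 469. -207.] [54. 54.] 66 circ [ 469.3 -207.2] 28.6
red rim px [452. 307.] n 519 z 0.078 zmax 0.083 rect [ 335. -186.] [67. 72.] 2 circ [ 334.7 -186.6] 36.4
blue plate px [307. 159.] n 956 z 0.008 zmax 0.013 rect [657. 113.] [104. 103.] 35 circ [657.6 113.5] 52.5
blue plate px [418. 169.] n 141 z 0.014 zmax 0.016 rect [ 633. -138.] [38. 26.] 29 circ [ 631.8 -135.6] 19.8
blue rim px [421. 166.] n 241 z 0.068 zmax 0.072 rect [ 626. -131.] [54. 55.] 11 circ [ 626.5 -131.4] 28.2
green plate px [308. 154.] n 145 z 0.014 zmax 0.016 rect [660. 112.] [33. 33.] 48 circ [660.6 112.2] 19.3
green plate px [411. 175.] n 935 z 0.008 zmax 0.012 rect [ 630. -131.] [104. 105.] 38 circ [ 630.6 -132.
[... 1497 characters left out ...]
653. 109.] [58. 53.] 28 circ [653.3 109.8] 29.9
white plate px [148. 161.] n 179 z 0.010 zmax 0.016 rect [ 610. -422.] [175.  16.] 12 circ [ 609.8 -421.9] 87.6
white plate px [240. 156.] n 427 z 0.009 zmax 0.014 rect [ 471. -202.] [ 96. 106.] 41 circ [ 463.8 -204. ] 57.6
white plate px [115. 202.] n 41 z 0.009 zmax 0.016 rect [ 784. -383.] [32.  6.] 10 circ [ 784.2 -383. ] 15.9
white rim px [168. 107.] n 126 z 0.068 zmax 0.081 rect [ 438. -473.] [23. 55.] 70 circ [ 434.9 -481.3] 27.7
white rim px [305. 162.] n 199 z 0.065 zmax 0.073 rect [469.  12.] [61. 51.] 29 circ [469.8  10.7] 30.8
black plate px [364. 200.] n 979 z 0.008 zmax 0.012 rect [472. 192.] [104.  97.] 12 circ [472.9 191.1] 68.1
```

The two views agree to about 2 mm. By size, the red cup at px (457,241) is 56 mm across with its rim at z = 70 mm, and the other is 72 mm across and 82 mm tall. I'll check this in a close crop.

```bash
python3 -c "
import cv2
p=cv2.imread('pics/top0.png');cv2.imwrite('pics/crop1.png',cv2.resize(p[190:340,380:540],None,fx=4,fy=4,interpolation=cv2.INTER_CUBIC))"
```

```text
(no output)
```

View pics/crop1.png

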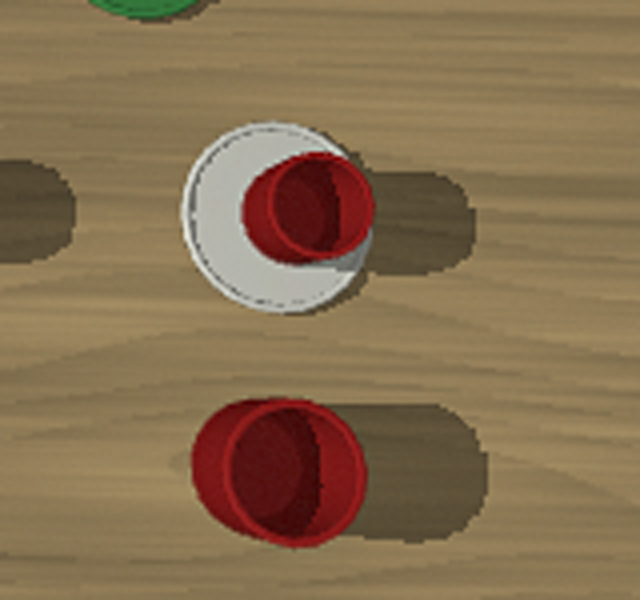

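>>> {"api": "carry_out", "payload": {"series": [{"dx": 18.5, "dy": 29.7, "az": -6.75, "fingers": 1}, {"dx": 18.5, "dy": 29.7, "az": -6.75}, {"dx": 18.5, "dy": 29.7}, {"dx": 18.5, "dy": 29.7}, {"dx": 18.5, "dy": 29.7}], "force": 50}}

```text
invalid input
```

The crop shows the small red cup on the white saucer at (310,205), and the bigger one on bare wood at (295,470). The small one is cup_red. The move was refused, so I'll retry with every field filled in.

>>> {"api": "carry_out", "payload": {"series": [{"dx": 18.5, "dy": 29.7, "dz": 0, "ax": 0, "ay": 0, "az": -6.75, "fingers": 1}, {"dx": 18.5, "dy": 29.7, "dz": 0, "ax": 0, "ay": 0, "az": -6.75, "fingers": 1}, {"dx": 18.5, "dy": 29.7, "dz": 0, "ax": 0, "ay": 0, "az": 0, "fingers": 1}, {"dx": 18.5, "dy": 29.7, "dz": 0, "ax": 0, "ay": 0, "az": 0, "fingers": 1}, {"dx": 18.5, "dy": 29.7, "dz": 0, "ax": 0, "ay": 0, "az": 0, "fingers": 1}], "force": 50}}

```text
clock: 0.52
tool_pos: [0.2514, -0.5059, 0.231]
orientation: [-56.1, 90.0, 124.0]
wrist_force: [1.1, -0.7, 0.5]
grip_width: 0.999
```

>>> {"api": "carry_out", "payload": {"series": [{"dx": 20, "dy": 34, "fingers": 1}, {"dx": 20, "dy": 34, "fingers": 1}, {"dx": 20, "dy": 34, "fingers": 1}, {"dx": 20, "dy": 34, "fingers": 1}, {"dx": 20, "dy": 34, "fingers": 1}]}}

```text
invalid input
```

>>> {"api": "carry_out", "payload": {"series": [{"dx": 20, "dy": 34, "dz": 0, "ax": 0, "ay": 0, "az": 0, "fingers": 1}, {"dx": 20, "dy": 34, "dz": 0, "ax": 0, "ay": 0, "az": 0, "fingers": 1}, {"dx": 20, "dy": 34, "dz": 0, "ax": 0, "ay": 0, "az": 0, "fingers": 1}, {"dx": 20, "dy": 34, "dz": 0, "ax": 0, "ay": 0, "az": 0, "fingers": 1}, {"dx": 20, "dy": 34, "dz": 0, "ax": 0, "ay": 0, "az": 0, "fingers": 1}]}}

```text
clock: 0.93
tool_pos: [0.3512, -0.3358, 0.2313]
orientation: [44.7, 90.0, -135.2]
wrist_force: [1.3, -0.9, 0.5]
grip_width: 0.999
```

>>> {"api": "carry_out", "payload": {"series": [{"dx": 15, "dy": 35, "dz": 0, "ax": 0, "ay": 0, "az": 0, "fingers": 1}, {"dx": 15, "dy": 35, "dz": 0, "ax": 0, "ay": 0, "az": 0, "fingers": 1}, {"dx": 15, "dy": 35, "dz": 0, "ax": 0, "ay": 0, "az": 0, "fingers": 1}, {"dx": 15, "dy": 35, "dz": 0, "ax": 0, "ay": 0, "az": 0, "fingers": 1}, {"dx": 15, "dy": 35, "dz": 0, "ax": 0, "ay": 0, "az": 0, "fingers": 1}]}}

```text
clock: 1.35
tool_pos: [0.426, -0.1608, 0.2313]
orientation: [131.4, 90.0, -48.5]
wrist_force: [1.6, -0.9, -0.4]
grip_width: 0.999
```

>>> {"api": "carry_out", "payload": {"series": [{"dx": 8.6, "dy": 34, "dz": -18, "ax": 0, "ay": 0, "az": 0, "fingers": 1}, {"dx": 8.6, "dy": 34, "dz": -18, "ax": 0, "ay": 0, "az": 0, "fingers": 1}, {"dx": 8.6, "dy": 34, "dz": -18, "ax": 0, "ay": 0, "az": 0, "fingers": 1}, {"dx": 8.6, "dy": 34, "dz": -18, "ax": 0, "ay": 0, "az": 0, "fingers": 1}, {"dx": 8.6, "dy": 38, "dz": -18, "ax": 0, "ay": 0, "az": 0, "fingers": 1}]}}

```text
clock: 1.77
tool_pos: [0.4685, 0.0115, 0.141]
orientation: [-176.7, 90.0, 3.3]
wrist_force: [1.8, -1.4, -0.1]
grip_width: 0.998
```

Run:
```python
from h import *
s=robot.sense();print(s['tool_pos'],s['orientation'])
p,d=robot.grab_frame("wrist");cv2.imwrite("pics/w1.png",p)
P=cloud("wrist",d,s);m=masks(p)['white'];Z=P[...,2]
X=P[m&(Z>.06)&(Z<.08)&(d>0)&(np.hypot(P[...,0]-.469,P[...,1]-.014)<.05)]
print(len(X),cv2.minEnclosingCircle((X[:,:2]*1000).astype(np.float32)))
```

```text
[0.46850713 0.01147471 0.14100891] [-176.66423731   89.98812267    3.34862056]
1907 ((470.3129577636719, 12.297842979431152), 27.672027587890625)
```

View pics/w1.png

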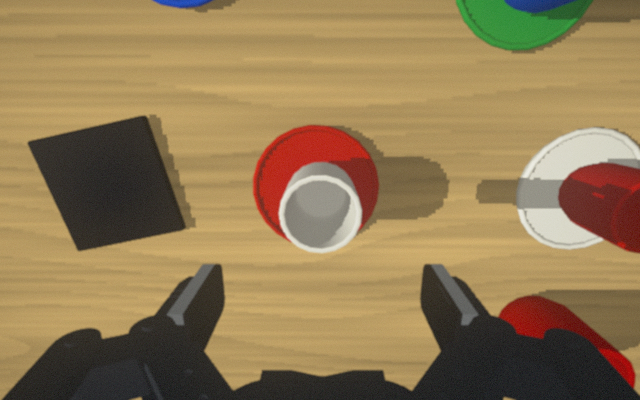

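The wrist view shows the white cup at (320,212), centred between the open jaws. I'll descend and grip.

>>> {"api": "carry_out", "payload": {"series": [{"dx": 1.5, "dy": 1, "dz": -30, "ax": 0, "ay": 0, "az": 0, "fingers": 1}, {"dx": 0, "dy": 0, "dz": -35, "ax": 0, "ay": 0, "az": 0, "fingers": 1}, {"dx": 0, "dy": 0, "dz": -30, "ax": 0, "ay": 0, "az": 0, "fingers": 1}, {"dx": 0, "dy": 0, "dz": -22, "ax": 0, "ay": 0, "az": 0, "fingers": 1}, {"dx": 0, "dy": 0, "dz": 0, "ax": 0, "ay": 0, "az": 0, "fingers": 0.5}]}}

```text
clock: 2.23
tool_pos: [0.4674, 0.0112, 0.0212]
orientation: [0.1, 89.6, -179.8]
wrist_force: [-2.2, -0.1, 0.6]
grip_width: 0.883
```

>>> {"api": "carry_out", "payload": {"series": [{"dx": 0, "dy": 0, "dz": 0, "ax": 0, "ay": 0, "az": 0, "fingers": -1}, {"dx": 0, "dy": 0, "dz": 0, "ax": 0, "ay": 0, "az": 0, "fingers": -1}, {"dx": 0, "dy": 0, "dz": 0, "ax": 0, "ay": 0, "az": 0, "fingers": -1}, {"dx": 0, "dy": 0, "dz": 0, "ax": 0, "ay": 0, "az": 0, "fingers": -1}, {"dx": 0, "dy": 0, "dz": 0, "ax": 0, "ay": 0, "az": 0, "fingers": -1}]}}

```text
clock: 2.65
tool_pos: [0.4707, 0.0111, 0.0258]
orientation: [176.9, 89.9, -3.0]
wrist_force: [0.8, -0.1, -0.7]
grip_width: 0.649
```

>>> {"api": "carry_out", "payload": {"series": [{"dx": 0, "dy": 0, "dz": 8, "ax": 0, "ay": 0, "az": 0, "fingers": -1}, {"dx": 0, "dy": 0, "dz": 20, "ax": 0, "ay": 0, "az": 0, "fingers": -1}, {"dx": 0, "dy": 11, "dz": 20, "ax": 0, "ay": 0, "az": 0, "fingers": -1}, {"dx": 0, "dy": 25, "dz": 0, "ax": 0, "ay": 0, "az": 0, "fingers": -1}, {"dx": 0, "dy": 30, "dz": 0, "ax": 0, "ay": 0, "az": 0, "fingers": -1}]}}

```text
clock: 3.07
tool_pos: [0.471, 0.0765, 0.0749]
orientation: [173.1, 89.8, -7.0]
wrist_force: [0.2, -0.2, -1.9]
grip_width: 0.649
```

>>> {"api": "carry_out", "payload": {"series": [{"dx": 0, "dy": 35, "dz": 0, "ax": 0, "ay": 0, "az": 0, "fingers": -1}, {"dx": 0, "dy": 35, "dz": 0, "ax": 0, "ay": 0, "az": 0, "fingers": -1}, {"dx": 1, "dy": 30, "dz": 0, "ax": 0, "ay": 0, "az": 0, "fingers": -1}, {"dx": 0, "dy": 15, "dz": 0, "ax": 0, "ay": 0, "az": 0, "fingers": -1}, {"dx": 0, "dy": 0, "dz": 0, "ax": 0, "ay": 0, "az": 0, "fingers": -1}]}}

```text
clock: 3.48
tool_pos: [0.4709, 0.1965, 0.0739]
orientation: [-117.3, 89.9, 63.0]
wrist_force: [1.1, 0.5, -1.5]
grip_width: 0.645
```

>>> {"api": "carry_out", "payload": {"series": [{"dx": 0, "dy": 0, "dz": -15, "ax": 0, "ay": 0, "az": 0, "fingers": -1}, {"dx": 0, "dy": 0, "dz": -18, "ax": 0, "ay": 0, "az": 0, "fingers": -1}, {"dx": 0, "dy": 0, "dz": -10, "ax": 0, "ay": 0, "az": 0, "fingers": -1}, {"dx": 0, "dy": 0, "dz": -3.5, "ax": 0, "ay": 0, "az": 0, "fingers": -1}, {"dx": 0, "dy": 0, "dz": 0, "ax": 0, "ay": 0, "az": 0, "fingers": -1}]}}

```text
clock: 3.9
tool_pos: [0.4708, 0.1917, 0.0263]
orientation: [37.8, 89.9, -142.2]
wrist_force: [-0.7, 0.8, -2.3]
grip_width: 0.646
```

>>> {"api": "carry_out", "payload": {"series": [{"dx": 0, "dy": 0, "dz": -0.5, "ax": 0, "ay": 0, "az": 0, "fingers": -1}, {"dx": 0, "dy": 0, "dz": 0, "ax": 0, "ay": 0, "az": 0, "fingers": -1}]}}

```text
clock: 4.07
tool_pos: [0.4714, 0.1921, 0.0263]
orientation: [-157.6, 90.0, 22.5]
wrist_force: [0.1, 0.1, -1.4]
grip_width: 0.653
```

>>> {"api": "carry_out", "payload": {"series": [{"dx": 0, "dy": 0, "dz": -1, "ax": 0, "ay": 0, "az": 0, "fingers": -1}, {"dx": 0, "dy": 0, "dz": 0, "ax": 0, "ay": 0, "az": 0, "fingers": -1}, {"dx": 0, "dy": 0, "dz": 0, "ax": 0, "ay": 0, "az": 0, "fingers": -1}]}}

```text
clock: 4.32
tool_pos: [0.4715, 0.1923, 0.0257]
orientation: [-174.5, 89.9, 5.5]
wrist_force: [-3.0, -1.9, 11.6]
grip_width: 0.65
```

>>> {"api": "carry_out", "payload": {"series": [{"dx": 0, "dy": 0, "dz": -1, "ax": 0, "ay": 0, "az": 0, "fingers": -1}, {"dx": 0, "dy": 0, "dz": 0, "ax": 0, "ay": 0, "az": 0, "fingers": -1}, {"dx": 0, "dy": 0, "dz": 0, "ax": 0, "ay": 0, "az": 0, "fingers": -1}]}}

```text
clock: 4.57
tool_pos: [0.4716, 0.1923, 0.0256]
orientation: [171.9, 89.9, -8.1]
wrist_force: [-8.6, -3.9, 35.1]
grip_width: 0.647
```

>>> {"api": "carry_out", "payload": {"series": [{"dx": 0, "dy": 0, "dz": 1.2, "ax": 0, "ay": 0, "az": 0, "fingers": -1}, {"dx": 0, "dy": 0, "dz": 0, "ax": 0, "ay": 0, "az": 0, "fingers": 0.7}, {"dx": 0, "dy": 0, "dz": 0, "ax": 0, "ay": 0, "az": 0, "fingers": 1}, {"dx": 0, "dy": 0, "dz": 0, "ax": 0, "ay": 0, "az": 0, "fingers": 1}, {"dx": 0, "dy": 0, "dz": 0, "ax": 0, "ay": 0, "az": 0, "fingers": 1}]}}

```text
clock: 4.98
tool_pos: [0.4711, 0.1922, 0.0249]
orientation: [-29.1, 90.0, 151.0]
wrist_force: [-0.6, -0.0, -0.1]
grip_width: 0.997
```

>>> {"api": "carry_out", "payload": {"series": [{"dx": 0, "dy": 0, "dz": 10, "ax": 0, "ay": 0, "az": 0, "fingers": 1}, {"dx": 0, "dy": 0, "dz": 30, "ax": 0, "ay": 0, "az": 0, "fingers": 1}, {"dx": 0, "dy": 0, "dz": 38, "ax": 0, "ay": 0, "az": 0, "fingers": 1}, {"dx": 0, "dy": 0, "dz": 38, "ax": 0, "ay": 0, "az": 0, "fingers": 1}, {"dx": 0, "dy": -30, "dz": 0, "ax": 0, "ay": 0, "az": 0, "fingers": 1}]}}

```text
clock: 5.4
tool_pos: [0.4737, 0.1684, 0.1482]
orientation: [-147.4, 89.4, 33.0]
wrist_force: [1.8, 0.8, 0.6]
grip_width: 0.999
```

>>> {"api": "carry_out", "payload": {"series": [{"dx": 0, "dy": -38, "dz": 0, "ax": 0, "ay": 0, "az": 0, "fingers": 1}, {"dx": 0, "dy": -38, "dz": 0, "ax": 0, "ay": 0, "az": 0, "fingers": 1}, {"dx": 0, "dy": -38, "dz": 0, "ax": 0, "ay": 0, "az": 0, "fingers": 1}, {"dx": 0, "dy": -38, "dz": 0, "ax": 0, "ay": 0, "az": 0, "fingers": 1}, {"dx": 0, "dy": -38, "dz": 0, "ax": 0, "ay": 0, "az": 0, "fingers": 1}]}}

```text
clock: 5.82
tool_pos: [0.4707, -0.0294, 0.1419]
orientation: [-172.0, 90.0, 8.1]
wrist_force: [1.6, -0.0, 0.8]
grip_width: 1.0
```

>>> {"api": "carry_out", "payload": {"series": [{"dx": 0, "dy": -38, "dz": 0, "ax": 0, "ay": 0, "az": 0, "fingers": 1}, {"dx": 0, "dy": -38, "dz": 0, "ax": 0, "ay": 0, "az": 0, "fingers": 1}, {"dx": 0, "dy": -38, "dz": 0, "ax": 0, "ay": 0, "az": 0, "fingers": 1}, {"dx": 0, "dy": -38, "dz": 0, "ax": 0, "ay": 0, "az": 0, "fingers": 1}, {"dx": 0, "dy": -28, "dz": 0, "ax": 0, "ay": 0, "az": 0, "fingers": 1}]}}

```text
clock: 6.23
tool_pos: [0.4705, -0.211, 0.1418]
orientation: [138.3, 90.0, -41.7]
wrist_force: [0.4, -0.4, -0.4]
grip_width: 1.0
```

>>> {"api": "carry_out", "payload": {"series": [{"dx": 0, "dy": 0, "dz": 0, "ax": 0, "ay": 0, "az": 0, "fingers": 1}, {"dx": 0, "dy": 0, "dz": 0, "ax": 0, "ay": 0, "az": 0, "fingers": 1}]}}

```text
clock: 6.4
tool_pos: [0.4707, -0.2092, 0.1414]
orientation: [-101.6, 90.0, 78.2]
wrist_force: [0.6, 0.2, -0.1]
grip_width: 1.0
```

```bash
cat >> h.py <<'E'
def look(col,x,y,name,plate=None):
    s=robot.sense();print("tool",(s['tool_pos']*1000).round(1),"F",s['wrist_force'].round(1),"w",round(s['grip_width'],3))
    p,d=robot.grab_frame("wrist");cv2.imwrite(f"pics/{name}.png",p)
    P=cloud("wrist",d,s);M=masks(p);Z=P[...,2]
    for c,lo,hi,r in((col,.06,.08,.05),(plate,.004,.016,.065)):
        if c is None: continue
        X=P[M[c]&(Z>lo)&(Z<hi)&(d>0)&(np.hypot(P[...,0]-x,P[...,1]-y)<r)]
        print(c,len(X),cv2.minEnclosingCircle((X[:,:2]*1000).astype(np.float32)),"zmax",np.percentile(X[:,2],98).round(4))
E
python3 -c "
from h import *
look('red',.469,-.208,'w2','white')"
```

```text
tool [ 470.7 -209.2  141.4] F [ 0.6  0.2 -0.1] w 1.0
red 1530 ((470.0481872558594, -210.13262939453125), 27.54737091064453) zmax 0.0715
white 6147 ((470.1158752441406, -206.11968994140625), 52.43614959716797) zmax 0.0121
```

>>> {"api": "carry_out", "payload": {"series": [{"dx": 0, "dy": 0, "dz": -30, "ax": 0, "ay": 0, "az": 0, "fingers": 1}, {"dx": 0, "dy": 0, "dz": -36, "ax": 0, "ay": 0, "az": 0, "fingers": 1}, {"dx": 0, "dy": 0, "dz": -30, "ax": 0, "ay": 0, "az": 0, "fingers": 1}, {"dx": 0, "dy": 0, "dz": -20, "ax": 0, "ay": 0, "az": 0, "fingers": 1}, {"dx": 0, "dy": 0, "dz": 0, "ax": 0, "ay": 0, "az": 0, "fingers": 0.5}]}}

```text
clock: 6.87
tool_pos: [0.4692, -0.2054, 0.0219]
orientation: [-28.4, 89.7, 151.8]
wrist_force: [-1.2, 0.5, -0.1]
grip_width: 0.882
```

>>> {"api": "carry_out", "payload": {"series": [{"dx": 0, "dy": 0, "dz": 0, "ax": 0, "ay": 0, "az": 0, "fingers": -1}, {"dx": 0, "dy": 0, "dz": 0, "ax": 0, "ay": 0, "az": 0, "fingers": -1}, {"dx": 0, "dy": 0, "dz": 0, "ax": 0, "ay": 0, "az": 0, "fingers": -1}, {"dx": 0, "dy": 0, "dz": 0, "ax": 0, "ay": 0, "az": 0, "fingers": -1}, {"dx": 0, "dy": 0, "dz": 0, "ax": 0, "ay": 0, "az": 0, "fingers": -1}]}}

```text
clock: 7.28
tool_pos: [0.4719, -0.2079, 0.0263]
orientation: [163.9, 89.9, -16.1]
wrist_force: [-1.2, 1.2, 12.1]
grip_width: 0.652
```

>>> {"api": "carry_out", "payload": {"series": [{"dx": 0, "dy": 0, "dz": 8, "ax": 0, "ay": 0, "az": 0, "fingers": -1}, {"dx": 0, "dy": 0, "dz": 20, "ax": 0, "ay": 0, "az": 0, "fingers": -1}, {"dx": 0, "dy": 0, "dz": 20, "ax": 0, "ay": 0, "az": 0, "fingers": -1}, {"dx": 0, "dy": 0, "dz": 0, "ax": 0, "ay": 0, "az": 0, "fingers": -1}, {"dx": 0, "dy": 0, "dz": 0, "ax": 0, "ay": 0, "az": 0, "fingers": -1}]}}

```text
clock: 7.7
tool_pos: [0.4717, -0.2082, 0.0745]
orientation: [157.1, 89.9, -22.9]
wrist_force: [-0.3, -0.4, -2.6]
grip_width: 0.644
```

```bash
python3 -c "
from h import *
s=robot.sense();print(s['tool_pos'],s['wrist_force'])
p,d=robot.grab_frame('wrist');cv2.imwrite('pics/w3.png',p)
P=cloud('wrist',d,s);X=P[masks(p)['red']&(P[...,2]>.105)&(P[...,2]<.13)&(np.hypot(P[...,0]-.47,P[...,1]+.209)<.05)]
print(len(X),cv2.minEnclosingCircle((X[:,:2]*1000).astype(np.float32)),np.percentile(X[:,2],[50,98]))
"
```

```text
[ 0.47172247 -0.20815075  0.07449456] [-0.26875328 -0.41685798 -2.59770178]
7678 ((470.39404296875, -208.0552520751953), 28.06296730041504) [0.11565098 0.11922578]
```

View pics/w3.png

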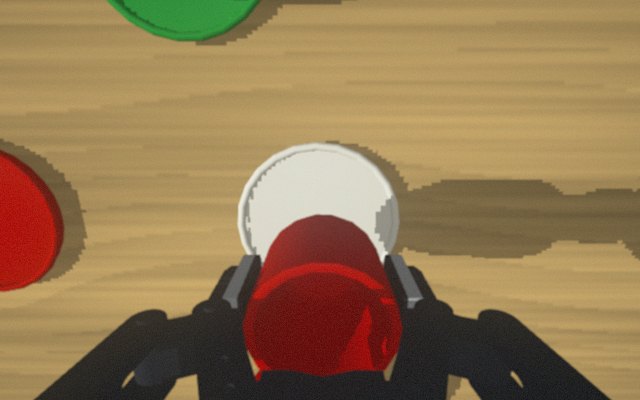

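The red cup is held centred between the pads, with the empty white saucer behind it at (318,215). I'll carry it to the red saucer at (471,18).

>>> {"api": "carry_out", "payload": {"series": [{"dx": 0, "dy": 20, "dz": 0, "ax": 0, "ay": 0, "az": 0, "fingers": -1}, {"dx": 0, "dy": 34, "dz": 0, "ax": 0, "ay": 0, "az": 0, "fingers": -1}, {"dx": 0, "dy": 36, "dz": 0, "ax": 0, "ay": 0, "az": 0, "fingers": -1}, {"dx": 0, "dy": 36, "dz": 0, "ax": 0, "ay": 0, "az": 0, "fingers": -1}, {"dx": 0, "dy": 36, "dz": 0, "ax": 0, "ay": 0, "az": 0, "fingers": -1}]}}

```text
clock: 8.17
tool_pos: [0.4701, -0.0443, 0.0723]
orientation: [-6.6, 89.9, 173.5]
wrist_force: [1.3, 0.8, -2.1]
grip_width: 0.65
```

>>> {"api": "carry_out", "payload": {"series": [{"dx": 0, "dy": 34, "dz": 0, "ax": 0, "ay": 0, "az": 0, "fingers": -1}, {"dx": 0, "dy": 20, "dz": 0, "ax": 0, "ay": 0, "az": 0, "fingers": -1}, {"dx": 0, "dy": 10, "dz": 0, "ax": 0, "ay": 0, "az": 0, "fingers": -1}, {"dx": 0, "dy": 0, "dz": 0, "ax": 0, "ay": 0, "az": 0, "fingers": -1}, {"dx": 0, "dy": 0, "dz": 0, "ax": 0, "ay": 0, "az": 0, "fingers": -1}]}}

```text
clock: 8.58
tool_pos: [0.4707, 0.0179, 0.0726]
orientation: [15.4, 89.9, -164.5]
wrist_force: [-0.6, -0.5, -1.4]
grip_width: 0.65
```

```bash
python3 -c "
from h import *
s=robot.sense();print(s['tool_pos'],s['wrist_force'])
p,d=robot.grab_frame('wrist')
P=cloud('wrist',d,s);Z=P[...,2];r=np.hypot(P[...,0]-.471,P[...,1]-.018)
X=P[masks(p)['red']&(Z>.002)&(Z<.016)&(r<.065)]*1000
rr=np.hypot(X[:,0]-471,X[:,1]-18)
print(len(X),X.min(0),X.max(0))
"
```

```text
[0.47069465 0.01791541 0.07255089] [-0.61886474 -0.48624239 -1.40724517]
12644 [439.38139653 -35.15586354   5.56972985] [524.2149572   68.80926709  13.40749595]
```

>>> {"api": "carry_out", "payload": {"series": [{"dx": 1, "dy": -0.5, "dz": -15, "ax": 0, "ay": 0, "az": 0, "fingers": -1}, {"dx": 0, "dy": 0, "dz": -18, "ax": 0, "ay": 0, "az": 0, "fingers": -1}, {"dx": 0, "dy": 0, "dz": -9, "ax": 0, "ay": 0, "az": 0, "fingers": -1}, {"dx": 0, "dy": 0, "dz": -4, "ax": 0, "ay": 0, "az": 0, "fingers": -1}, {"dx": 0, "dy": 0, "dz": 0, "ax": 0, "ay": 0, "az": 0, "fingers": -1}]}}

```text
clock: 9.05
tool_pos: [0.4717, 0.0166, 0.0266]
orientation: [22.3, 89.9, -157.7]
wrist_force: [-0.6, 0.6, -2.6]
grip_width: 0.651
```

>>> {"api": "carry_out", "payload": {"series": [{"dx": 0, "dy": 0, "dz": 0, "ax": 0, "ay": 0, "az": 0, "fingers": -1}, {"dx": 0, "dy": 0, "dz": 0, "ax": 0, "ay": 0, "az": 0, "fingers": -1}]}}

```text
clock: 9.22
tool_pos: [0.4722, 0.0172, 0.0272]
orientation: [159.9, 90.0, -20.1]
wrist_force: [0.2, -0.3, -1.5]
grip_width: 0.65
```

>>> {"api": "carry_out", "payload": {"series": [{"dx": 0, "dy": 0, "dz": -1.2, "ax": 0, "ay": 0, "az": 0, "fingers": -1}, {"dx": 0, "dy": 0, "dz": 0, "ax": 0, "ay": 0, "az": 0, "fingers": -1}, {"dx": 0, "dy": 0, "dz": 0, "ax": 0, "ay": 0, "az": 0, "fingers": -1}]}}

```text
clock: 9.47
tool_pos: [0.4722, 0.0176, 0.026]
orientation: [169.2, 90.0, -10.7]
wrist_force: [-0.1, -1.5, 0.8]
grip_width: 0.652
```

>>> {"api": "carry_out", "payload": {"series": [{"dx": 0, "dy": 0, "dz": 0, "ax": 0, "ay": 0, "az": 0, "fingers": 0.7}, {"dx": 0, "dy": 0, "dz": 0, "ax": 0, "ay": 0, "az": 0, "fingers": 1}, {"dx": 0, "dy": 0, "dz": 0, "ax": 0, "ay": 0, "az": 0, "fingers": 1}, {"dx": 0, "dy": 0, "dz": 0, "ax": 0, "ay": 0, "az": 0, "fingers": 1}, {"dx": 0, "dy": 0, "dz": 10, "ax": 0, "ay": 0, "az": 0, "fingers": 1}]}}

```text
clock: 9.88
tool_pos: [0.4712, 0.0178, 0.0349]
orientation: [0.7, 89.9, -179.3]
wrist_force: [-0.8, -0.4, -0.6]
grip_width: 0.999
```

>>> {"api": "carry_out", "payload": {"series": [{"dx": 0, "dy": 0, "dz": 30, "ax": 0, "ay": 0, "az": 0, "fingers": 1}, {"dx": 0, "dy": 0, "dz": 38, "ax": 0, "ay": 0, "az": 0, "fingers": 1}, {"dx": 0, "dy": 0, "dz": 38, "ax": 0, "ay": 0, "az": 0, "fingers": 1}, {"dx": 0, "dy": 0, "dz": 0, "ax": 0, "ay": 0, "az": 0, "fingers": 1}, {"dx": 0, "dy": 0, "dz": 0, "ax": 0, "ay": 0, "az": 0, "fingers": 1}]}}

```text
clock: 10.3
tool_pos: [0.4733, 0.0178, 0.1446]
orientation: [-179.3, 89.7, 0.8]
wrist_force: [-0.5, -0.0, -0.8]
grip_width: 1.001
```

```bash
python3 -c "
from h import *
look('red',.471,.018,'w4','red')"
```

```text
tool [473.3  17.8 144.6] F [-0.5 -0.  -0.8] w 1.001
red 1709 ((470.3594970703125, 16.800870895385742), 27.98187828063965) zmax 0.0715
red 7292 ((472.2589111328125, 16.835147857666016), 52.180843353271484) zmax 0.0153
```

>>> {"api": "carry_out", "payload": {"series": [{"dx": 0, "dy": 30, "dz": 0, "ax": 0, "ay": 0, "az": 0, "fingers": 1}, {"dx": 0, "dy": 40, "dz": 0, "ax": 0, "ay": 0, "az": 0, "fingers": 1}, {"dx": 0, "dy": 40, "dz": 0, "ax": 0, "ay": 0, "az": 0, "fingers": 1}, {"dx": 0, "dy": 40, "dz": 0, "ax": 0, "ay": 0, "az": 0, "fingers": 1}, {"dx": 0, "dy": 25, "dz": 0, "ax": 0, "ay": 0, "az": 0, "fingers": 1}]}}

```text
clock: 10.77
tool_pos: [0.4708, 0.1966, 0.141]
orientation: [-23.8, 89.9, 156.4]
wrist_force: [0.3, 0.5, 0.5]
grip_width: 1.0
```

>>> {"api": "carry_out", "payload": {"series": [{"dx": 0, "dy": 0, "dz": 0, "ax": 0, "ay": 0, "az": 0, "fingers": 1}, {"dx": 0, "dy": 0, "dz": 0, "ax": 0, "ay": 0, "az": 0, "fingers": 1}]}}

```text
clock: 10.93
tool_pos: [0.471, 0.194, 0.1407]
orientation: [6.5, 89.9, -173.3]
wrist_force: [-0.2, -0.9, 0.0]
grip_width: 0.998
```

```bash
python3 -c "
from h import *
look('white',.471,.192,'w5','black')"
```

```text
tool [471.  194.  140.7] F [-0.2 -0.9  0. ] w 0.998
white 1956 ((471.578857421875, 191.7572021484375), 27.84214210510254) zmax 0.0716
black 134 ((476.1258239746094, 179.4023895263672), 45.011375427246094) zmax 0.0096
```

>>> {"api": "carry_out", "payload": {"series": [{"dx": 0, "dy": -1.5, "dz": -30, "ax": 0, "ay": 0, "az": 0, "fingers": 1}, {"dx": 0, "dy": 0, "dz": -35, "ax": 0, "ay": 0, "az": 0, "fingers": 1}, {"dx": 0, "dy": 0, "dz": -30, "ax": 0, "ay": 0, "az": 0, "fingers": 1}, {"dx": 0, "dy": 0, "dz": -20, "ax": 0, "ay": 0, "az": 0, "fingers": 1}, {"dx": 0, "dy": 0, "dz": 0, "ax": 0, "ay": 0, "az": 0, "fingers": 0.5}]}}

```text
clock: 11.4
tool_pos: [0.4697, 0.1885, 0.023]
orientation: [26.5, 89.6, -153.6]
wrist_force: [-2.2, 0.2, -0.6]
grip_width: 0.886
```

>>> {"api": "carry_out", "payload": {"series": [{"dx": 0, "dy": 0, "dz": 0, "ax": 0, "ay": 0, "az": 0, "fingers": -1}, {"dx": 0, "dy": 0, "dz": 0, "ax": 0, "ay": 0, "az": 0, "fingers": -1}, {"dx": 0, "dy": 0, "dz": 0, "ax": 0, "ay": 0, "az": 0, "fingers": -1}, {"dx": 0, "dy": 0, "dz": 0, "ax": 0, "ay": 0, "az": 0, "fingers": -1}, {"dx": 0, "dy": 0, "dz": 0, "ax": 0, "ay": 0, "az": 0, "fingers": -1}]}}

```text
clock: 11.82
tool_pos: [0.4726, 0.1912, 0.0278]
orientation: [-162.4, 89.9, 17.6]
wrist_force: [0.8, 0.4, -2.4]
grip_width: 0.644
```

>>> {"api": "carry_out", "payload": {"series": [{"dx": 0, "dy": 0, "dz": 8, "ax": 0, "ay": 0, "az": 0, "fingers": -1}, {"dx": 0, "dy": 0, "dz": 20, "ax": 0, "ay": 0, "az": 0, "fingers": -1}, {"dx": 0, "dy": 0, "dz": 32, "ax": 0, "ay": 0, "az": 0, "fingers": -1}, {"dx": 0, "dy": 0, "dz": 32, "ax": 0, "ay": 0, "az": 0, "fingers": -1}, {"dx": 0, "dy": -15, "dz": 18, "ax": 0, "ay": 0, "az": 0, "fingers": -1}]}}

```text
clock: 12.23
tool_pos: [0.4727, 0.1792, 0.1408]
orientation: [-140.6, 89.8, 39.6]
wrist_force: [0.3, 0.7, -1.3]
grip_width: 0.649
```

>>> {"api": "carry_out", "payload": {"series": [{"dx": 0, "dy": -30, "dz": 0, "ax": 0, "ay": 0, "az": 0, "fingers": -1}, {"dx": 0, "dy": -36, "dz": 0, "ax": 0, "ay": 0, "az": 0, "fingers": -1}, {"dx": 0, "dy": -36, "dz": 0, "ax": 0, "ay": 0, "az": 0, "fingers": -1}, {"dx": 0, "dy": -36, "dz": 0, "ax": 0, "ay": 0, "az": 0, "fingers": -1}, {"dx": 0, "dy": -36, "dz": 0, "ax": 0, "ay": 0, "az": 0, "fingers": -1}]}}

```text
clock: 12.65
tool_pos: [0.4718, 0.0007, 0.1379]
orientation: [-176.5, 89.9, 3.5]
wrist_force: [0.8, -0.4, -1.5]
grip_width: 0.654
```

>>> {"api": "carry_out", "payload": {"series": [{"dx": 0, "dy": -36, "dz": 0, "ax": 0, "ay": 0, "az": 0, "fingers": -1}, {"dx": 0, "dy": -36, "dz": 0, "ax": 0, "ay": 0, "az": 0, "fingers": -1}, {"dx": 0, "dy": -36, "dz": 0, "ax": 0, "ay": 0, "az": 0, "fingers": -1}, {"dx": 0, "dy": -36, "dz": 0, "ax": 0, "ay": 0, "az": 0, "fingers": -1}, {"dx": 0, "dy": -36, "dz": 0, "ax": 0, "ay": 0, "az": 0, "fingers": -1}]}}

```text
clock: 13.07
tool_pos: [0.4718, -0.1795, 0.1379]
orientation: [175.6, 89.9, -4.3]
wrist_force: [0.7, -0.2, -1.2]
grip_width: 0.649
```

>>> {"api": "carry_out", "payload": {"series": [{"dx": 0, "dy": -18, "dz": 0, "ax": 0, "ay": 0, "az": 0, "fingers": -1}, {"dx": 0, "dy": -8, "dz": 0, "ax": 0, "ay": 0, "az": 0, "fingers": -1}, {"dx": 0, "dy": 0, "dz": 0, "ax": 0, "ay": 0, "az": 0, "fingers": -1}, {"dx": 0, "dy": 0, "dz": 0, "ax": 0, "ay": 0, "az": 0, "fingers": -1}]}}

```text
clock: 13.4
tool_pos: [0.4721, -0.2029, 0.1372]
orientation: [-121.7, 90.0, 58.4]
wrist_force: [0.5, 0.3, -1.4]
grip_width: 0.65
```

>>> {"api": "carry_out", "payload": {"series": [{"dx": -1, "dy": -2, "dz": -25, "ax": 0, "ay": 0, "az": 0, "fingers": -1}, {"dx": 0, "dy": 0, "dz": -35, "ax": 0, "ay": 0, "az": 0, "fingers": -1}, {"dx": 0, "dy": 0, "dz": -25, "ax": 0, "ay": 0, "az": 0, "fingers": -1}, {"dx": 0, "dy": 0, "dz": -14, "ax": 0, "ay": 0, "az": 0, "fingers": -1}, {"dx": 0, "dy": 0, "dz": -5, "ax": 0, "ay": 0, "az": 0, "fingers": -1}]}}

```text
clock: 13.82
tool_pos: [0.4702, -0.2033, 0.0309]
orientation: [-34.7, 89.8, 145.6]
wrist_force: [-0.3, 0.9, -1.5]
grip_width: 0.643
```

>>> {"api": "carry_out", "payload": {"series": [{"dx": 0, "dy": 0, "dz": -4, "ax": 0, "ay": 0, "az": 0, "fingers": -1}, {"dx": 0, "dy": 0, "dz": 0, "ax": 0, "ay": 0, "az": 0, "fingers": -1}, {"dx": 0, "dy": 0, "dz": 0, "ax": 0, "ay": 0, "az": 0, "fingers": -1}]}}

```text
clock: 14.07
tool_pos: [0.4717, -0.2054, 0.0298]
orientation: [169.3, 89.9, -10.6]
wrist_force: [-0.0, 0.1, -1.0]
grip_width: 0.645
```

>>> {"api": "carry_out", "payload": {"series": [{"dx": 0, "dy": 0, "dz": -1.2, "ax": 0, "ay": 0, "az": 0, "fingers": -1}, {"dx": 0, "dy": 0, "dz": 0, "ax": 0, "ay": 0, "az": 0, "fingers": -1}, {"dx": 0, "dy": 0, "dz": 0, "ax": 0, "ay": 0, "az": 0, "fingers": -1}]}}

```text
clock: 14.32
tool_pos: [0.4714, -0.2059, 0.0282]
orientation: [160.6, 89.9, -19.3]
wrist_force: [0.6, -0.1, -1.6]
grip_width: 0.648
```

>>> {"api": "carry_out", "payload": {"series": [{"dx": 0, "dy": 0, "dz": -1, "ax": 0, "ay": 0, "az": 0, "fingers": -1}, {"dx": 0, "dy": 0, "dz": 0, "ax": 0, "ay": 0, "az": 0, "fingers": -1}, {"dx": 0, "dy": 0, "dz": 0, "ax": 0, "ay": 0, "az": 0, "fingers": -1}]}}

```text
clock: 14.57
tool_pos: [0.4715, -0.2059, 0.0276]
orientation: [156.7, 89.9, -23.2]
wrist_force: [-3.6, 2.6, 17.1]
grip_width: 0.649
```

>>> {"api": "carry_out", "payload": {"series": [{"dx": 0, "dy": 0, "dz": 0.7, "ax": 0, "ay": 0, "az": 0, "fingers": 0.7}, {"dx": 0, "dy": 0, "dz": 0, "ax": 0, "ay": 0, "az": 0, "fingers": 1}, {"dx": 0, "dy": 0, "dz": 0, "ax": 0, "ay": 0, "az": 0, "fingers": 1}, {"dx": 0, "dy": 0, "dz": 0, "ax": 0, "ay": 0, "az": 0, "fingers": 1}, {"dx": 0, "dy": 0, "dz": 10, "ax": 0, "ay": 0, "az": 0, "fingers": 1}]}}

```text
clock: 14.98
tool_pos: [0.4701, -0.2054, 0.0363]
orientation: [-22.2, 89.9, 157.9]
wrist_force: [-1.3, 1.0, -1.0]
grip_width: 0.997
```

>>> {"api": "carry_out", "payload": {"series": [{"dx": 0, "dy": 0, "dz": 30, "ax": 0, "ay": 0, "az": 0, "fingers": 1}, {"dx": 0, "dy": 0, "dz": 38, "ax": 0, "ay": 0, "az": 0, "fingers": 1}, {"dx": 0, "dy": 0, "dz": 38, "ax": 0, "ay": 0, "az": 0, "fingers": 1}, {"dx": 0, "dy": 0, "dz": 0, "ax": 0, "ay": 0, "az": 0, "fingers": 1}, {"dx": 0, "dy": 0, "dz": 0, "ax": 0, "ay": 0, "az": 0, "fingers": 1}]}}

```text
clock: 15.4
tool_pos: [0.4723, -0.2062, 0.1461]
orientation: [158.3, 89.7, -21.6]
wrist_force: [0.1, 0.7, -1.1]
grip_width: 1.001
```

```bash
python3 -c "
from h import *
look('white',.470,-.205,'w6','white')"
```

```text
tool [ 472.3 -206.2  146.1] F [ 0.1  0.7 -1.1] w 1.001
white 1861 ((471.0353698730469, -206.3975830078125), 27.861225128173828) zmax 0.0715
white 7316 ((470.0840148925781, -206.1630096435547), 52.59115982055664) zmax 0.0153
```

>>> {"api": "carry_out", "payload": {"series": [{"dx": 18, "dy": 32, "dz": 0, "ax": 0, "ay": 0, "az": 0, "fingers": 1}, {"dx": 18, "dy": 32, "dz": 0, "ax": 0, "ay": 0, "az": 0, "fingers": 1}, {"dx": 18, "dy": 32, "dz": 0, "ax": 0, "ay": 0, "az": 0, "fingers": 1}, {"dx": 18, "dy": 32, "dz": 0, "ax": 0, "ay": 0, "az": 0, "fingers": 1}, {"dx": 18, "dy": 32, "dz": 0, "ax": 0, "ay": 0, "az": 0, "fingers": 1}]}}

```text
clock: 15.87
tool_pos: [0.5608, -0.0441, 0.1422]
orientation: [-6.1, 89.9, 173.9]
wrist_force: [0.7, -1.2, -0.4]
grip_width: 1.0
```

>>> {"api": "carry_out", "payload": {"series": [{"dx": 18, "dy": 32, "dz": 0, "ax": 0, "ay": 0, "az": 0, "fingers": 1}, {"dx": 18, "dy": 32, "dz": 0, "ax": 0, "ay": 0, "az": 0, "fingers": 1}, {"dx": 18, "dy": 32, "dz": 0, "ax": 0, "ay": 0, "az": 0, "fingers": 1}, {"dx": 18, "dy": 32, "dz": 0, "ax": 0, "ay": 0, "az": 0, "fingers": 1}, {"dx": 18, "dy": 28, "dz": 0, "ax": 0, "ay": 0, "az": 0, "fingers": 1}]}}

```text
clock: 16.28
tool_pos: [0.6507, 0.1127, 0.1418]
orientation: [-0.6, 89.9, 179.5]
wrist_force: [1.0, 0.3, 0.4]
grip_width: 1.004
```

>>> {"api": "carry_out", "payload": {"series": [{"dx": 0, "dy": 0, "dz": 0, "ax": 0, "ay": 0, "az": 0, "fingers": 1}, {"dx": 0, "dy": 0, "dz": 0, "ax": 0, "ay": 0, "az": 0, "fingers": 1}]}}

```text
clock: 16.45
tool_pos: [0.6505, 0.1126, 0.1414]
orientation: [-10.1, 89.8, 170.2]
wrist_force: [0.5, -0.4, -0.9]
grip_width: 1.001
```

```bash
python3 -c "
from h import *
look('green',.653,.111,'w7','blue')"
```

```text
tool [650.5 112.6 141.4] F [ 0.5 -0.4 -0.9] w 1.001
green 1902 ((654.9893188476562, 109.46833038330078), 27.68231773376465) zmax 0.0715
blue 6544 ((659.8148803710938, 111.55908203125), 52.055946350097656) zmax 0.0121
```

View pics/w7.png

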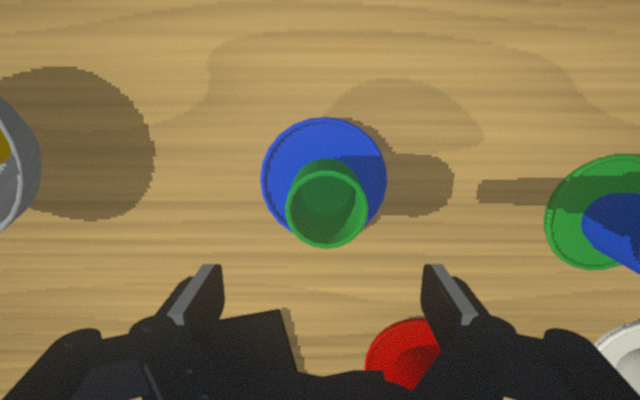

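White is centred within 1 mm on its saucer. The wrist view shows the green cup at (327,208), and the bowl is well clear at the left.

>>> {"api": "carry_out", "payload": {"series": [{"dx": 4, "dy": -2.5, "dz": -30, "ax": 0, "ay": 0, "az": 0, "fingers": 1}, {"dx": 0, "dy": 0, "dz": -35, "ax": 0, "ay": 0, "az": 0, "fingers": 1}, {"dx": 0, "dy": 0, "dz": -30, "ax": 0, "ay": 0, "az": 0, "fingers": 1}, {"dx": 0, "dy": 0, "dz": -20, "ax": 0, "ay": 0, "az": 0, "fingers": 1}, {"dx": 0, "dy": 0, "dz": 0, "ax": 0, "ay": 0, "az": 0, "fingers": 0.5}]}}

```text
clock: 16.92
tool_pos: [0.6516, 0.1054, 0.0234]
orientation: [15.8, 89.6, -164.2]
wrist_force: [-1.0, -0.4, 0.7]
grip_width: 0.881
```

>>> {"api": "carry_out", "payload": {"series": [{"dx": 0, "dy": 0, "dz": 0, "ax": 0, "ay": 0, "az": 0, "fingers": -1}, {"dx": 0, "dy": 0, "dz": 0, "ax": 0, "ay": 0, "az": 0, "fingers": -1}, {"dx": 0, "dy": 0, "dz": 0, "ax": 0, "ay": 0, "az": 0, "fingers": -1}, {"dx": 0, "dy": 0, "dz": 0, "ax": 0, "ay": 0, "az": 0, "fingers": -1}, {"dx": 0, "dy": 0, "dz": 0, "ax": 0, "ay": 0, "az": 0, "fingers": -1}]}}

```text
clock: 17.33
tool_pos: [0.6556, 0.1077, 0.0295]
orientation: [-173.3, 89.9, 6.7]
wrist_force: [-0.4, -0.0, 0.3]
grip_width: 0.634
```

>>> {"api": "carry_out", "payload": {"series": [{"dx": 0, "dy": 0, "dz": 8, "ax": 0, "ay": 0, "az": 0, "fingers": -1}, {"dx": 0, "dy": 0, "dz": 20, "ax": 0, "ay": 0, "az": 0, "fingers": -1}, {"dx": 0, "dy": 0, "dz": 20, "ax": 0, "ay": 0, "az": 0, "fingers": -1}, {"dx": -10, "dy": 4, "dz": 0, "ax": 0, "ay": 0, "az": 0, "fingers": -1}, {"dx": -25, "dy": 12, "dz": 0, "ax": 0, "ay": 0, "az": 0, "fingers": -1}]}}

```text
clock: 17.75
tool_pos: [0.6229, 0.1221, 0.0783]
orientation: [-178.1, 89.7, 1.8]
wrist_force: [-1.4, 0.7, -1.0]
grip_width: 0.633
```

>>> {"api": "carry_out", "payload": {"series": [{"dx": -33, "dy": 15, "dz": 0, "ax": 0, "ay": 0, "az": 0, "fingers": -1}, {"dx": -33, "dy": 15, "dz": 0, "ax": 0, "ay": 0, "az": 0, "fingers": -1}, {"dx": -33, "dy": 15, "dz": 0, "ax": 0, "ay": 0, "az": 0, "fingers": -1}, {"dx": -33, "dy": 15, "dz": 0, "ax": 0, "ay": 0, "az": 0, "fingers": -1}, {"dx": -16, "dy": 8, "dz": 0, "ax": 0, "ay": 0, "az": 0, "fingers": -1}]}}

```text
clock: 18.17
tool_pos: [0.4681, 0.1932, 0.0767]
orientation: [5.3, 90.0, -174.5]
wrist_force: [0.6, 0.5, -1.1]
grip_width: 0.638
```

>>> {"api": "carry_out", "payload": {"series": [{"dx": 0, "dy": 0, "dz": 0, "ax": 0, "ay": 0, "az": 0, "fingers": -1}, {"dx": 0, "dy": 0, "dz": 0, "ax": 0, "ay": 0, "az": 0, "fingers": -1}]}}

```text
clock: 18.33
tool_pos: [0.4715, 0.1924, 0.0771]
orientation: [-169.9, 89.9, 10.2]
wrist_force: [-0.4, -0.5, -1.6]
grip_width: 0.63
```

```bash
python3 -c "
from h import *
s=robot.sense();print(s['tool_pos'],s['wrist_force'])
p,d=robot.grab_frame('wrist');cv2.imwrite('pics/w8.png',p)
P=cloud('wrist',d,s);X=P[masks(p)['green']&(P[...,2]>.105)&(P[...,2]<.135)&(np.hypot(P[...,0]-.472,P[...,1]-.192)<.05)]
print(len(X),cv2.minEnclosingCircle((X[:,:2]*1000).astype(np.float32)),np.percentile(X[:,2],[50,98]))
"
```

```text
[0.47148167 0.19241479 0.07706803] [-0.36848222 -0.45462053 -1.57923054]
8599 ((471.5167541503906, 192.2320556640625), 28.500587463378906) [0.11533016 0.11886351]
```

View pics/w8.png

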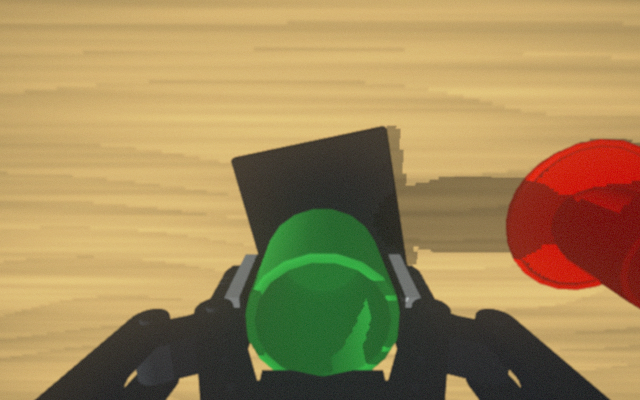

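Green is held upright over the slate. I'll lower it.

>>> {"api": "carry_out", "payload": {"series": [{"dx": 0, "dy": 0, "dz": -15, "ax": 0, "ay": 0, "az": 0, "fingers": -1}, {"dx": 0, "dy": 0, "dz": -18, "ax": 0, "ay": 0, "az": 0, "fingers": -1}, {"dx": 0, "dy": 0, "dz": -9, "ax": 0, "ay": 0, "az": 0, "fingers": -1}, {"dx": 0, "dy": 0, "dz": -4, "ax": 0, "ay": 0, "az": 0, "fingers": -1}, {"dx": 0, "dy": 0, "dz": 0, "ax": 0, "ay": 0, "az": 0, "fingers": -1}]}}

```text
clock: 18.8
tool_pos: [0.4722, 0.1914, 0.0299]
orientation: [22.4, 89.9, -157.6]
wrist_force: [-0.4, 0.1, -1.5]
grip_width: 0.638
```

>>> {"api": "carry_out", "payload": {"series": [{"dx": 0, "dy": 0, "dz": -1.2, "ax": 0, "ay": 0, "az": 0, "fingers": -1}, {"dx": 0, "dy": 0, "dz": 0, "ax": 0, "ay": 0, "az": 0, "fingers": -1}, {"dx": 0, "dy": 0, "dz": 0, "ax": 0, "ay": 0, "az": 0, "fingers": -1}]}}

```text
clock: 19.05
tool_pos: [0.4724, 0.1917, 0.0294]
orientation: [-157.0, 90.0, 23.1]
wrist_force: [0.1, -0.5, -1.1]
grip_width: 0.635
```

>>> {"api": "carry_out", "payload": {"series": [{"dx": 0, "dy": 0, "dz": -0.8, "ax": 0, "ay": 0, "az": 0, "fingers": -1}, {"dx": 0, "dy": 0, "dz": 0, "ax": 0, "ay": 0, "az": 0, "fingers": -1}, {"dx": 0, "dy": 0, "dz": 0, "ax": 0, "ay": 0, "az": 0, "fingers": -1}]}}

```text
clock: 19.3
tool_pos: [0.4725, 0.1918, 0.0291]
orientation: [-176.2, 89.9, 3.9]
wrist_force: [-3.4, -1.2, 12.3]
grip_width: 0.631
```

>>> {"api": "carry_out", "payload": {"series": [{"dx": 0, "dy": 0, "dz": 0.5, "ax": 0, "ay": 0, "az": 0, "fingers": 0.7}, {"dx": 0, "dy": 0, "dz": 0, "ax": 0, "ay": 0, "az": 0, "fingers": 1}, {"dx": 0, "dy": 0, "dz": 0, "ax": 0, "ay": 0, "az": 0, "fingers": 1}, {"dx": 0, "dy": 0, "dz": 0, "ax": 0, "ay": 0, "az": 0, "fingers": 1}, {"dx": 0, "dy": 0, "dz": 10, "ax": 0, "ay": 0, "az": 0, "fingers": 1}]}}

```text
clock: 19.72
tool_pos: [0.4712, 0.1914, 0.0378]
orientation: [21.1, 89.9, -158.9]
wrist_force: [-0.8, 0.4, -0.0]
grip_width: 0.998
```

>>> {"api": "carry_out", "payload": {"series": [{"dx": 0, "dy": 0, "dz": 30, "ax": 0, "ay": 0, "az": 0, "fingers": 1}, {"dx": 0, "dy": 0, "dz": 38, "ax": 0, "ay": 0, "az": 0, "fingers": 1}, {"dx": 0, "dy": 0, "dz": 36, "ax": 0, "ay": 0, "az": 0, "fingers": 1}, {"dx": 15.5, "dy": -32.5, "dz": 0, "ax": 0, "ay": 0, "az": 0, "fingers": 1}, {"dx": 15.5, "dy": -32.5, "dz": 0, "ax": 0, "ay": 0, "az": 0, "fingers": 1}]}}

```text
clock: 20.13
tool_pos: [0.5043, 0.128, 0.1462]
orientation: [-159.4, 89.7, 20.9]
wrist_force: [1.0, -0.2, -0.0]
grip_width: 0.997
```

>>> {"api": "carry_out", "payload": {"series": [{"dx": 15.5, "dy": -32.5, "dz": 0, "ax": 0, "ay": 0, "az": 0, "fingers": 1}, {"dx": 15.5, "dy": -32.5, "dz": 0, "ax": 0, "ay": 0, "az": 0, "fingers": 1}, {"dx": 15.5, "dy": -32.5, "dz": 0, "ax": 0, "ay": 0, "az": 0, "fingers": 1}, {"dx": 15.5, "dy": -32.5, "dz": 0, "ax": 0, "ay": 0, "az": 0, "fingers": 1}, {"dx": 15.5, "dy": -32.5, "dz": 0, "ax": 0, "ay": 0, "az": 0, "fingers": 1}]}}

```text
clock: 20.55
tool_pos: [0.581, -0.0374, 0.1437]
orientation: [-156.2, 90.0, 23.9]
wrist_force: [0.3, 1.2, 0.6]
grip_width: 1.002
```

>>> {"api": "carry_out", "payload": {"series": [{"dx": 15.5, "dy": -32.5, "dz": 0, "ax": 0, "ay": 0, "az": 0, "fingers": 1}, {"dx": 15.5, "dy": -32.5, "dz": 0, "ax": 0, "ay": 0, "az": 0, "fingers": 1}, {"dx": 15.5, "dy": -32.5, "dz": 0, "ax": 0, "ay": 0, "az": 0, "fingers": 1}, {"dx": 0, "dy": 0, "dz": 0, "ax": 0, "ay": 0, "az": 0, "fingers": 1}, {"dx": 0, "dy": 0, "dz": 0, "ax": 0, "ay": 0, "az": 0, "fingers": 1}]}}

```text
clock: 20.97
tool_pos: [0.6272, -0.1356, 0.1431]
orientation: [40.7, 90.0, -139.4]
wrist_force: [0.0, -0.0, -0.0]
grip_width: 0.996
```

```bash
python3 -c "
from h import *
look('blue',.628,-.133,'w9','green')"
```

```text
tool [ 627.2 -135.6  143.1] F [ 0. -0. -0.] w 0.996
blue 1815 ((628.7056884765625, -134.13987731933594), 27.60181427001953) zmax 0.0715
green 6378 ((631.6904296875, -133.0617218017578), 52.45953369140625) zmax 0.0121
```

>>> {"api": "carry_out", "payload": {"series": [{"dx": 1.5, "dy": 1, "dz": -30, "ax": 0, "ay": 0, "az": 0, "fingers": 1}, {"dx": 0, "dy": 0, "dz": -36, "ax": 0, "ay": 0, "az": 0, "fingers": 1}, {"dx": 0, "dy": 0, "dz": -31, "ax": 0, "ay": 0, "az": 0, "fingers": 1}, {"dx": 0, "dy": 0, "dz": -20, "ax": 0, "ay": 0, "az": 0, "fingers": 1}, {"dx": 0, "dy": 0, "dz": 0, "ax": 0, "ay": 0, "az": 0, "fingers": 0.5}]}}

```text
clock: 21.43
tool_pos: [0.6258, -0.1302, 0.0221]
orientation: [-16.2, 89.6, 164.0]
wrist_force: [-0.5, -0.2, -0.4]
grip_width: 0.883
```

>>> {"api": "carry_out", "payload": {"series": [{"dx": 0, "dy": 0, "dz": 0, "ax": 0, "ay": 0, "az": 0, "fingers": -1}, {"dx": 0, "dy": 0, "dz": 0, "ax": 0, "ay": 0, "az": 0, "fingers": -1}, {"dx": 0, "dy": 0, "dz": 0, "ax": 0, "ay": 0, "az": 0, "fingers": -1}, {"dx": 0, "dy": 0, "dz": 0, "ax": 0, "ay": 0, "az": 0, "fingers": -1}, {"dx": 0, "dy": 0, "dz": 0, "ax": 0, "ay": 0, "az": 0, "fingers": -1}]}}

```text
clock: 21.85
tool_pos: [0.6296, -0.1322, 0.0275]
orientation: [175.5, 89.9, -4.5]
wrist_force: [-1.0, 0.9, 10.4]
grip_width: 0.641
```

>>> {"api": "carry_out", "payload": {"series": [{"dx": 0, "dy": 0, "dz": 8, "ax": 0, "ay": 0, "az": 0, "fingers": -1}, {"dx": 0, "dy": 0, "dz": 20, "ax": 0, "ay": 0, "az": 0, "fingers": -1}, {"dx": 0, "dy": 0, "dz": 20, "ax": 0, "ay": 0, "az": 0, "fingers": -1}, {"dx": 0, "dy": 0, "dz": 0, "ax": 0, "ay": 0, "az": 0, "fingers": -1}, {"dx": 0, "dy": 0, "dz": 0, "ax": 0, "ay": 0, "az": 0, "fingers": -1}]}}

```text
clock: 22.27
tool_pos: [0.6294, -0.1325, 0.0756]
orientation: [169.0, 89.8, -11.0]
wrist_force: [-0.1, 1.7, -2.1]
grip_width: 0.637
```

>>> {"api": "carry_out", "payload": {"series": [{"dx": 3, "dy": 20, "dz": 0, "ax": 0, "ay": 0, "az": 0, "fingers": -1}, {"dx": 4, "dy": 33, "dz": 0, "ax": 0, "ay": 0, "az": 0, "fingers": -1}, {"dx": 4, "dy": 35, "dz": 0, "ax": 0, "ay": 0, "az": 0, "fingers": -1}, {"dx": 4, "dy": 35, "dz": 0, "ax": 0, "ay": 0, "az": 0, "fingers": -1}, {"dx": 4, "dy": 35, "dz": 0, "ax": 0, "ay": 0, "az": 0, "fingers": -1}]}}

```text
clock: 22.68
tool_pos: [0.647, 0.0271, 0.0731]
orientation: [4.4, 89.9, -175.6]
wrist_force: [1.4, -0.3, -2.6]
grip_width: 0.634
```

>>> {"api": "carry_out", "payload": {"series": [{"dx": 4, "dy": 35, "dz": 0, "ax": 0, "ay": 0, "az": 0, "fingers": -1}, {"dx": 4, "dy": 32, "dz": 0, "ax": 0, "ay": 0, "az": 0, "fingers": -1}, {"dx": 2, "dy": 20, "dz": 0, "ax": 0, "ay": 0, "az": 0, "fingers": -1}, {"dx": 0, "dy": 0, "dz": 0, "ax": 0, "ay": 0, "az": 0, "fingers": -1}, {"dx": 0, "dy": 0, "dz": 0, "ax": 0, "ay": 0, "az": 0, "fingers": -1}]}}

```text
clock: 23.1
tool_pos: [0.6569, 0.1144, 0.073]
orientation: [-8.9, 89.9, 171.3]
wrist_force: [0.2, -0.7, -2.5]
grip_width: 0.638
```

```bash
python3 -c "
from h import *
s=robot.sense();print(s['tool_pos'],s['wrist_force'])
p,d=robot.grab_frame('wrist')
P=cloud('wrist',d,s);Z=P[...,2];r=np.hypot(P[...,0]-.659,P[...,1]-.112)
X=P[masks(p)['blue']&(Z>.002)&(Z<.016)&(r<.065)]*1000
print(len(X),X.min(0),X.max(0))
"
```

```text
[0.65687144 0.11436081 0.07301049] [ 0.201273   -0.74658392 -2.48268071]
12618 [629.56915901  59.75517867   5.97053548] [711.6327393  163.4544118   13.44453276]
```

>>> {"api": "carry_out", "payload": {"series": [{"dx": 1.5, "dy": -2.5, "dz": -15, "ax": 0, "ay": 0, "az": 0, "fingers": -1}, {"dx": 0, "dy": 0, "dz": -17, "ax": 0, "ay": 0, "az": 0, "fingers": -1}, {"dx": 0, "dy": 0, "dz": -8, "ax": 0, "ay": 0, "az": 0, "fingers": -1}, {"dx": 0, "dy": 0, "dz": -4, "ax": 0, "ay": 0, "az": 0, "fingers": -1}, {"dx": 0, "dy": 0, "dz": 0, "ax": 0, "ay": 0, "az": 0, "fingers": -1}]}}

```text
clock: 23.57
tool_pos: [0.6585, 0.109, 0.0287]
orientation: [23.5, 89.9, -156.5]
wrist_force: [-0.7, -0.2, -2.1]
grip_width: 0.636
```

>>> {"api": "carry_out", "payload": {"series": [{"dx": 0, "dy": 0, "dz": -1, "ax": 0, "ay": 0, "az": 0, "fingers": -1}, {"dx": 0, "dy": 0, "dz": 0, "ax": 0, "ay": 0, "az": 0, "fingers": -1}, {"dx": 0, "dy": 0, "dz": 0, "ax": 0, "ay": 0, "az": 0, "fingers": -1}]}}

```text
clock: 23.82
tool_pos: [0.6593, 0.1102, 0.0291]
orientation: [-157.7, 90.0, 22.3]
wrist_force: [0.4, -0.8, -1.0]
grip_width: 0.634
```

>>> {"api": "carry_out", "payload": {"series": [{"dx": 0, "dy": 0, "dz": -0.8, "ax": 0, "ay": 0, "az": 0, "fingers": -1}, {"dx": 0, "dy": 0, "dz": 0, "ax": 0, "ay": 0, "az": 0, "fingers": -1}, {"dx": 0, "dy": 0, "dz": 0, "ax": 0, "ay": 0, "az": 0, "fingers": -1}]}}

```text
clock: 24.07
tool_pos: [0.6591, 0.1103, 0.0282]
orientation: [-156.0, 90.0, 24.0]
wrist_force: [-0.2, -0.1, -1.8]
grip_width: 0.637
```

>>> {"api": "carry_out", "payload": {"series": [{"dx": 0, "dy": 1.5, "dz": 0, "ax": 0, "ay": 0, "az": 0, "fingers": -1}, {"dx": 0, "dy": 0, "dz": -1, "ax": 0, "ay": 0, "az": 0, "fingers": -1}, {"dx": 0, "dy": 0, "dz": 0, "ax": 0, "ay": 0, "az": 0, "fingers": -1}, {"dx": 0, "dy": 0, "dz": 0, "ax": 0, "ay": 0, "az": 0, "fingers": -1}]}}

```text
clock: 24.4
tool_pos: [0.6593, 0.1121, 0.0276]
orientation: [-149.1, 90.0, 30.9]
wrist_force: [-2.4, -0.3, 5.6]
grip_width: 0.633
```

>>> {"api": "carry_out", "payload": {"series": [{"dx": 0, "dy": 0, "dz": 0, "ax": 0, "ay": 0, "az": 0, "fingers": 0.7}, {"dx": 0, "dy": 0, "dz": 0, "ax": 0, "ay": 0, "az": 0, "fingers": 1}, {"dx": 0, "dy": 0, "dz": 0, "ax": 0, "ay": 0, "az": 0, "fingers": 1}, {"dx": 0, "dy": 0, "dz": 0, "ax": 0, "ay": 0, "az": 0, "fingers": 1}, {"dx": 0, "dy": 0, "dz": 10, "ax": 0, "ay": 0, "az": 0, "fingers": 1}]}}

```text
clock: 24.82
tool_pos: [0.6579, 0.1115, 0.0356]
orientation: [10.7, 89.8, -169.3]
wrist_force: [-0.3, -0.4, -0.0]
grip_width: 1.002
```

>>> {"api": "carry_out", "payload": {"series": [{"dx": 0, "dy": 0, "dz": 30, "ax": 0, "ay": 0, "az": 0, "fingers": 1}, {"dx": 0, "dy": 0, "dz": 38, "ax": 0, "ay": 0, "az": 0, "fingers": 1}, {"dx": 0, "dy": 0, "dz": 36, "ax": 0, "ay": 0, "az": 0, "fingers": 1}, {"dx": 0, "dy": 0, "dz": 0, "ax": 0, "ay": 0, "az": 0, "fingers": 1}, {"dx": 0, "dy": 0, "dz": 0, "ax": 0, "ay": 0, "az": 0, "fingers": 1}]}}

```text
clock: 25.23
tool_pos: [0.6605, 0.112, 0.1445]
orientation: [-168.4, 89.7, 11.7]
wrist_force: [-0.2, 0.0, -1.1]
grip_width: 1.0
```

```bash
python3 -c "
from h import *
look('blue',.659,.112,'w10','blue')"
```

```text
tool [660.5 112.  144.5] F [-0.2  0.  -1.1] w 1.0
blue 1839 ((658.593505859375, 111.19209289550781), 27.931867599487305) zmax 0.0714
blue 7372 ((659.8261108398438, 111.40830993652344), 52.05012893676758) zmax 0.0153
```

>>> {"api": "carry_out", "payload": {"series": [{"dx": -37.4, "dy": 16, "dz": 0, "ax": 0, "ay": 0, "az": 0, "fingers": 1}, {"dx": -37.4, "dy": 16, "dz": 0, "ax": 0, "ay": 0, "az": 0, "fingers": 1}, {"dx": -37.4, "dy": 16, "dz": 0, "ax": 0, "ay": 0, "az": 0, "fingers": 1}, {"dx": -37.4, "dy": 16, "dz": 0, "ax": 0, "ay": 0, "az": 0, "fingers": 1}, {"dx": -37.4, "dy": 16, "dz": 0, "ax": 0, "ay": 0, "az": 0, "fingers": 1}]}}

```text
clock: 25.7
tool_pos: [0.4695, 0.1917, 0.1401]
orientation: [25.9, 89.9, -154.0]
wrist_force: [0.2, 2.1, -0.1]
grip_width: 0.999
```

>>> {"api": "carry_out", "payload": {"series": [{"dx": 0, "dy": 0, "dz": 0, "ax": 0, "ay": 0, "az": 0, "fingers": 1}, {"dx": 0, "dy": 0, "dz": 0, "ax": 0, "ay": 0, "az": 0, "fingers": 1}, {"dx": 0, "dy": 0, "dz": 0, "ax": 0, "ay": 0, "az": 0, "fingers": 1}]}}

```text
clock: 25.95
tool_pos: [0.4722, 0.1915, 0.1408]
orientation: [46.8, 90.0, -133.1]
wrist_force: [-0.2, -0.4, 0.2]
grip_width: 1.003
```

```bash
python3 -c "
from h import *
look('green',.472,.192,'w11')"
```

```text
tool [472.2 191.5 140.8] F [-0.2 -0.4  0.2] w 1.003
green 1928 ((472.8272399902344, 191.04855346679688), 27.86227798461914) zmax 0.0714
```

Blue is centred. Next I'll grip green on the slate and lift it high enough to pass over the others.

>>> {"api": "carry_out", "payload": {"series": [{"dx": 0.5, "dy": -0.5, "dz": -30, "ax": 0, "ay": 0, "az": 0, "fingers": 1}, {"dx": 0, "dy": 0, "dz": -35, "ax": 0, "ay": 0, "az": 0, "fingers": 1}, {"dx": 0, "dy": 0, "dz": -30, "ax": 0, "ay": 0, "az": 0, "fingers": 1}, {"dx": 0, "dy": 0, "dz": -20, "ax": 0, "ay": 0, "az": 0, "fingers": 1}, {"dx": 0, "dy": 0, "dz": 0, "ax": 0, "ay": 0, "az": 0, "fingers": 0.5}]}}

```text
clock: 26.42
tool_pos: [0.4711, 0.1896, 0.022]
orientation: [23.8, 89.6, -156.2]
wrist_force: [-0.8, -1.0, -0.0]
grip_width: 0.883
```

>>> {"api": "carry_out", "payload": {"series": [{"dx": 0, "dy": 0, "dz": 0, "ax": 0, "ay": 0, "az": 0, "fingers": -1}, {"dx": 0, "dy": 0, "dz": 0, "ax": 0, "ay": 0, "az": 0, "fingers": -1}, {"dx": 0, "dy": 0, "dz": 0, "ax": 0, "ay": 0, "az": 0, "fingers": -1}, {"dx": 0, "dy": 0, "dz": 0, "ax": 0, "ay": 0, "az": 0, "fingers": -1}, {"dx": 0, "dy": 0, "dz": 0, "ax": 0, "ay": 0, "az": 0, "fingers": -1}]}}

```text
clock: 26.83
tool_pos: [0.4732, 0.1913, 0.027]
orientation: [-159.0, 89.9, 21.1]
wrist_force: [-0.1, 0.5, -1.9]
grip_width: 0.63
```

>>> {"api": "carry_out", "payload": {"series": [{"dx": 0, "dy": 0, "dz": 8, "ax": 0, "ay": 0, "az": 0, "fingers": -1}, {"dx": 0, "dy": 0, "dz": 20, "ax": 0, "ay": 0, "az": 0, "fingers": -1}, {"dx": 0, "dy": 0, "dz": 32, "ax": 0, "ay": 0, "az": 0, "fingers": -1}, {"dx": 0, "dy": 0, "dz": 32, "ax": 0, "ay": 0, "az": 0, "fingers": -1}, {"dx": 0, "dy": 0, "dz": 18, "ax": 0, "ay": 0, "az": 0, "fingers": -1}]}}

```text
clock: 27.25
tool_pos: [0.4733, 0.1918, 0.14]
orientation: [-153.8, 89.8, 26.2]
wrist_force: [1.4, -0.0, -0.5]
grip_width: 0.636
```

>>> {"api": "carry_out", "payload": {"series": [{"dx": 8, "dy": -16, "dz": 0, "ax": 0, "ay": 0, "az": 0, "fingers": -1}, {"dx": 16, "dy": -32, "dz": 0, "ax": 0, "ay": 0, "az": 0, "fingers": -1}, {"dx": 16, "dy": -33, "dz": 0, "ax": 0, "ay": 0, "az": 0, "fingers": -1}, {"dx": 16, "dy": -33, "dz": 0, "ax": 0, "ay": 0, "az": 0, "fingers": -1}, {"dx": 16, "dy": -33, "dz": 0, "ax": 0, "ay": 0, "az": 0, "fingers": -1}]}}

```text
clock: 27.67
tool_pos: [0.5451, 0.0427, 0.1372]
orientation: [-170.4, 89.9, 9.7]
wrist_force: [0.4, 0.9, -2.0]
grip_width: 0.634
```

>>> {"api": "carry_out", "payload": {"series": [{"dx": 16, "dy": -33, "dz": 0, "ax": 0, "ay": 0, "az": 0, "fingers": -1}, {"dx": 16, "dy": -33, "dz": 0, "ax": 0, "ay": 0, "az": 0, "fingers": -1}, {"dx": 16, "dy": -33, "dz": 0, "ax": 0, "ay": 0, "az": 0, "fingers": -1}, {"dx": 16, "dy": -33, "dz": 0, "ax": 0, "ay": 0, "az": 0, "fingers": -1}, {"dx": 15, "dy": -30, "dz": 0, "ax": 0, "ay": 0, "az": 0, "fingers": -1}]}}

```text
clock: 28.08
tool_pos: [0.6241, -0.1201, 0.1372]
orientation: [172.6, 90.0, -7.4]
wrist_force: [-0.3, 1.6, -1.1]
grip_width: 0.634
```

>>> {"api": "carry_out", "payload": {"series": [{"dx": 7.5, "dy": -15, "dz": 0, "ax": 0, "ay": 0, "az": 0, "fingers": -1}, {"dx": 0, "dy": 0, "dz": 0, "ax": 0, "ay": 0, "az": 0, "fingers": -1}, {"dx": 0, "dy": 0, "dz": 0, "ax": 0, "ay": 0, "az": 0, "fingers": -1}, {"dx": 0, "dy": 0, "dz": 0, "ax": 0, "ay": 0, "az": 0, "fingers": -1}]}}

```text
clock: 28.42
tool_pos: [0.6308, -0.1316, 0.1364]
orientation: [-91.6, 90.0, 88.5]
wrist_force: [-0.2, 0.3, -1.4]
grip_width: 0.629
```

>>> {"api": "carry_out", "payload": {"series": [{"dx": 0.7, "dy": -1.5, "dz": -25, "ax": 0, "ay": 0, "az": 0, "fingers": -1}, {"dx": 0, "dy": 0, "dz": -35, "ax": 0, "ay": 0, "az": 0, "fingers": -1}, {"dx": 0, "dy": 0, "dz": -25, "ax": 0, "ay": 0, "az": 0, "fingers": -1}, {"dx": 0, "dy": 0, "dz": -14, "ax": 0, "ay": 0, "az": 0, "fingers": -1}, {"dx": 0, "dy": 0, "dz": -5, "ax": 0, "ay": 0, "az": 0, "fingers": -1}]}}

```text
clock: 28.83
tool_pos: [0.6305, -0.1327, 0.0301]
orientation: [-18.2, 89.8, 161.9]
wrist_force: [0.1, 0.4, -1.3]
grip_width: 0.636
```

>>> {"api": "carry_out", "payload": {"series": [{"dx": 0, "dy": 0, "dz": -4, "ax": 0, "ay": 0, "az": 0, "fingers": -1}, {"dx": 0, "dy": 0, "dz": 0, "ax": 0, "ay": 0, "az": 0, "fingers": -1}, {"dx": 0, "dy": 0, "dz": 0, "ax": 0, "ay": 0, "az": 0, "fingers": -1}]}}

```text
clock: 29.08
tool_pos: [0.6326, -0.1341, 0.0294]
orientation: [174.7, 89.9, -5.2]
wrist_force: [-0.2, 0.2, -0.9]
grip_width: 0.63
```

>>> {"api": "carry_out", "payload": {"series": [{"dx": 0, "dy": 0, "dz": -1.2, "ax": 0, "ay": 0, "az": 0, "fingers": -1}, {"dx": 0, "dy": 0, "dz": 0, "ax": 0, "ay": 0, "az": 0, "fingers": -1}, {"dx": 0, "dy": 0, "dz": 0, "ax": 0, "ay": 0, "az": 0, "fingers": -1}]}}

```text
clock: 29.33
tool_pos: [0.6321, -0.1343, 0.0275]
orientation: [172.6, 89.9, -7.4]
wrist_force: [-0.4, -0.6, -2.0]
grip_width: 0.632
```

>>> {"api": "carry_out", "payload": {"series": [{"dx": 0, "dy": 1, "dz": -1, "ax": 0, "ay": 0, "az": 0, "fingers": -1}, {"dx": 0, "dy": 0, "dz": 0, "ax": 0, "ay": 0, "az": 0, "fingers": -1}, {"dx": 0, "dy": 0, "dz": 0, "ax": 0, "ay": 0, "az": 0, "fingers": -1}]}}

```text
clock: 29.58
tool_pos: [0.6323, -0.1339, 0.0268]
orientation: [149.8, 89.9, -30.2]
wrist_force: [-2.2, -1.0, 7.8]
grip_width: 0.635
```

Contact. Release and lift clear, then check everything.

>>> {"api": "carry_out", "payload": {"series": [{"dx": 0, "dy": 0, "dz": 0.2, "ax": 0, "ay": 0, "az": 0, "fingers": 0.7}, {"dx": 0, "dy": 0, "dz": 0, "ax": 0, "ay": 0, "az": 0, "fingers": 1}, {"dx": 0, "dy": 0, "dz": 0, "ax": 0, "ay": 0, "az": 0, "fingers": 1}, {"dx": 0, "dy": 0, "dz": 0, "ax": 0, "ay": 0, "az": 0, "fingers": 1}, {"dx": 0, "dy": 0, "dz": 10, "ax": 0, "ay": 0, "az": 0, "fingers": 1}]}}

```text
clock: 30.0
tool_pos: [0.6306, -0.133, 0.0346]
orientation: [-10.7, 89.8, 169.4]
wrist_force: [-0.8, -0.5, -0.3]
grip_width: 1.001
```

>>> {"api": "carry_out", "payload": {"series": [{"dx": 0, "dy": 0, "dz": 30, "ax": 0, "ay": 0, "az": 0, "fingers": 1}, {"dx": 0, "dy": 0, "dz": 38, "ax": 0, "ay": 0, "az": 0, "fingers": 1}, {"dx": 0, "dy": 0, "dz": 38, "ax": 0, "ay": 0, "az": 0, "fingers": 1}, {"dx": 0, "dy": 0, "dz": 0, "ax": 0, "ay": 0, "az": 0, "fingers": 1}, {"dx": 0, "dy": 0, "dz": 0, "ax": 0, "ay": 0, "az": 0, "fingers": 1}]}}

```text
clock: 30.42
tool_pos: [0.6332, -0.1334, 0.1455]
orientation: [171.5, 89.7, -8.4]
wrist_force: [-0.4, 0.3, -0.7]
grip_width: 1.0
```

```bash
python3 -c "
from h import *
look('green',.632,-.133,'w12','green')
p,d=robot.grab_frame('scene');cv2.imwrite('pics/scene1.png',p)
P=cloud('scene',d);M=masks(p);Z=P[...,2]
for c,x,y in(('red',.471,.018),('blue',.658,.112),('white',.47,-.205),('green',.632,-.133)):
    X=P[M[c]&(Z>.064)&(Z<.08)&(np.hypot(P[...,0]-x,P[...,1]-y)<.05)]
    print(c,len(X),cv2.minEnclosingCircle((X[:,:2]*1000).astype(np.float32)) if len(X) else '')
"
```

```text
tool [ 633.2 -133.4  145.5] F [-0.4  0.3 -0.7] w 1.0
green 1863 ((631.730224609375, -134.19081115722656), 27.85256004333496) zmax 0.0714
green 7336 ((631.8993530273438, -133.0711669921875), 52.331241607666016) zmax 0.0154
red 106 ((470.666259765625, 17.545520782470703), 30.184526443481445)
blue 136 ((657.274169921875, 111.2096176147461), 29.448078155517578)
white 15 ((468.19281005859375, -206.1905059814453), 28.12949562072754)
green 117 ((629.8515625, -132.42636108398438), 29.406965255737305)
```

View pics/scene1.png

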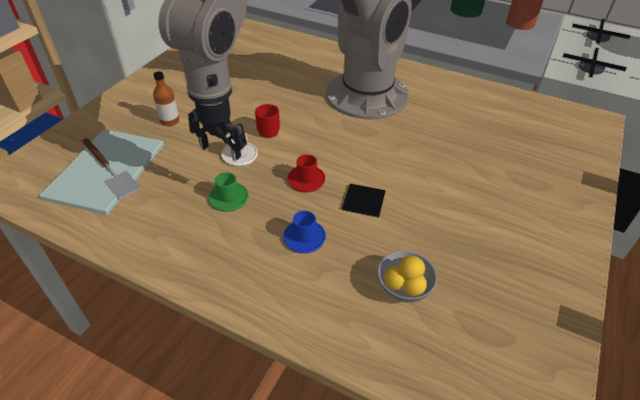

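The scene view shows red (306,170), blue (304,228) and green (227,188) upright on their own saucers. White (238,150) is partly hidden behind the gripper, and the slate (364,200) is empty with the bowl unmoved. I'll hand the job in with the gripper clear at z = 0.145.

```bash
python3 -c "
from rig import robot
print(robot.job_done())"
```

```text
the job is handed in; nothing more can be done
None
```

All four espresso cups now stand upright on the saucers of their own colour. I swapped white and red first, then green and blue, each time parking one cup on the slate. The job was handed in at about 30.5 s of the allowed 128 s. `job_done` gives no verdict, so whether it passed isn't known.

- **Centring:** Wrist-camera checks after each release put every cup within about 2 mm of its saucer's centre, with the rims at the upright height. The last scene-camera check agreed to about 3 mm.
- **Camera disagreement:** The wrist and overhead cameras differ by about 2–3 mm, mostly in y; I placed the cups between the two readings.
- **White cup:** In the final scene picture it was partly hidden behind the gripper, so its placing rests mainly on the earlier wrist check (within 1 mm).
- **Forces:** The highest wrist force shown was about 36 N, while pressing the white cup onto the slate. The limit is 120 N.
- **Other things:** The larger red cup was not used, and the lemon bowl was not touched.
- **Refused calls:** Two move calls were turned down for missing fields and moved nothing.

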